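# Show a lidar's window to the inspection camera

### The job

The wider of the two lidar sensors is parked window-down in its dock: draw it up out of the dock, turn it so that its curved window squarely faces the inspection camera's lens, centred in the view, about 15 cm in front of the lens and with the window's long side level, and keep holding it there, still, as you finish: do not put it down or let go. Do not bump the camera, and leave the smaller sensor, the cleaner bottle and the steel disc alone.

Things in the scene. Friction and masses are not known exactly. Their poses are not given: they have to be found in the camera images.
- sensor_wide_center (a point): Centre of the wider lidar, a loose dark grey box 118 mm wide (its y), 46 mm thick (x: two flat parallel faces, to grip) and 95 mm deep (z), about 0.32 kg. z points from the curved black window to the flat back: parked window-down, z is up, the centre 59.5 mm and the back 107 mm above the table. A connector 18 mm across stands 17 mm out of the +y end, 22 mm below the back.
- sensor_wide_window (a point): Middle of the wider sensor's window (foremost point of its curve; the window's ends lie 14 mm further back), 47.5 mm from the centre towards -z; same axes. The window looks along -z; its long side runs along y.
- sensor_wide: The wider sensor itself; its origin is the middle of the window, with the same axes.
- dock_wide: Fixed grey dock of the wider sensor, 69 (x) by 141 (y) by 48 mm high, origin under its centre, z up, axes as the parked sensor's. Its straight pocket has 2.5 mm clearance all round and holds the sensor's front 36 mm; in the middle of both long walls (+x and -x) a finger notch 64 mm wide goes down to 22 mm above the table.
- dock_small: Fixed grey dock of the smaller sensor, 61 mm (x) by 103 mm (y) by 48 mm high, origin under its centre; of the same make.
- sensor_small_center (a point): Centre of the smaller lidar sensor, 80 mm wide, 38 mm thick, 74 mm deep, loose and parked window-down in its own dock, its back 86 mm above the table. To be left alone.
- camera: Inspection camera stand, fixed to the table: aluminium base plate 110 by 110 by 12 mm with a fork 74 mm wide and 89 mm high on its middle, carrying a head (50 by 52 mm grey box with a black lens barrel 45 mm across) that looks up and towards the robot. Origin under the centre of the base plate.
- lens (a point): Centre of the front of the camera's lens, about 110 mm above the table. Its z is the viewing direction (up, 45 to 60 degrees from level, roughly towards the robot), its y is level, across the view. The head's tilt and the stand's yaw differ each time; the head stays as set.
- cleaner_center (a point): Centre of a white lens-cleaner bottle, 44 mm across and 110 mm high, standing on the table. To be left alone.
- disc_center (a point): Centre of a flat steel gauge disc, 48 mm across and 12 mm thick, lying on the table. To be left alone.

How it is judged:
On the way:
1. the wider sensor is drawn up clear of its dock in the fingers (height (world z) of sensor_wide_window above 0.06 m and contact force between sensor_wide and the fingers above 1 N and contact force between sensor_wide and dock_wide below 0.3 N), for 0.1 s.
At the end, for the whole second after the job is handed in: Wider sensor held still in the fingers, touching no camera or dock, centre over 180 mm up; window middle 105-195 mm before the lens, within 30 mm of its axis each way; facing and level within 0.2 rad; small sensor moved under 20 mm, bottle and disc under 30 mm (z of sensor_wide_window in the frame of lens between 0.105 and 0.195 m and x of sensor_wide_window in the frame of lens between -0.03 and 0.03 m and y of sensor_wide_window in the frame of lens between -0.03 and 0.03 m and angle between the z axis of sensor_wide_center and the z axis of lens, either way round below 0.2 rad and angle between sensor_wide_center's own z axis and vertical below 1.3 rad and angle between the y axis of sensor_wide_center and the y axis of lens, either way round below 0.2 rad and height (world z) of sensor_wide_center above 0.18 m and linear speed of sensor_wide below 0.03 m/s and contact force between sensor_wide and the fingers above 1 N and contact force between sensor_wide and camera below 0.3 N and contact force between sensor_wide and dock_wide below 0.3 N and contact force between sensor_wide and dock_small below 0.3 N and distance of sensor_small_center from where it was at the start of the episode below 0.02 m and distance of each of cleaner_center, disc_center from where it was at the start of the episode below 0.03 m); the arm keeps its last pose, push and grip.
It fails at once if the camera is bumped (over 4 N) (contact force between camera and anything else above 4 N).
It fails at once if the smaller sensor is disturbed (distance of sensor_small_center from where it was at the start of the episode above 0.02 m).
It fails at once if the bottle or the disc is disturbed (distance of any of cleaner_center, disc_center from where it was at the start of the episode above 0.03 m).
It also fails if it takes over 35 s, if anything falls off the work surface, if the arm or the gripper's body presses on something with over 40 N, if the wrist force passes 120 N, or if a joint passes its speed limit or range.

### The arm

A 7-joint arm with a two-finger parallel gripper is mounted at the origin on the work surface. World frame = base frame: x ahead of the robot, y to its left, z up, the work surface at z = 0. Lengths are in m, angles in rad, forces in N, time in s.
With the tool pointing down it reaches from about 0.425 to 0.825 m from the base axis. Payload 3.6 kg.
Tool frame: the origin (TCP) lies at the very end of the fingers, on their centre line; the grasp point (between the pads) lies 19 mm behind it; z points along the fingers, y is the line along which they close (so a half turn about z gives the same grasp; the last joint's range is limited). The gripper opens to 93 mm and grips with 3 to 60 N. Pads are 15 mm wide; open, the fingers measure 128 mm over their backs; the gripper's body (75 mm by 188 mm) begins 65 mm behind the grasp point.
Start: joints at [-1.242, 0.615, -0.013, 1.423, 0.008, 1.103, -0.04], TCP at [0.226, 0.609, 0.219] pointing down, gripper open.
Joint ranges: [-3.12, 3.12], [-0.3, 2.06], [-1.34, 1.32], [0.26, 2.42], [-1.36, 4.5], [0.01, 1.98], [-2.84, 2.84]. Speed limits (rad/s): [2.79, 2.79, 3.14, 3.14, 3.14, 3.14, 3.14].

### API

Orientations are given as a unit quaternion [x, y, z, w].
In Python, from station import get_state, snapshot, calibration, close_job gives the robot as it stands.
- The arm moves only by the tool jog_arm, never from a script. Its argument "deltas" is a list of rows, each an object with "claw": the opening, from 0 (shut) to 1 (fully open); "travel": the shift along the world's x, y, z in units of 50 mm (1.0 is 50 mm), a list of three; "twist": the turn about the world's z in units of 8 degrees (1.0 is 8 degrees). In form: [{"claw": claw, "travel": [dx, dy, dz], "twist": twist}, ...]. A call has 1 to 8 rows; each row is the pose to reach, as a shift and turn from the pose commanded when the call began; what a row does not reach only later rows make up. A row lasts 1/10 s, in which the tool goes at most 50 mm and 8.59 degrees, less where a joint would pass 70% of its speed; a pose out of reach is approached as far as the arm can. A call with a gripper value outside its range is refused whole. The fingers move at their own pace and stop on an object; "squeeze" is the grip in N (left out, the last holds). Time passes only in rows, so rows that repeat a pose let the fingers close. It gives the time, the measured TCP pose, the force, the opening and the grip force at its end, in the units of the state.
- get_state(): the state, without advancing time (a new reading comes with each control period).
- snapshot(name): name is "scene" or "side" or "wrist"; returns the picture (420x560x3 uint8, blue, green, red); there is no depth.
- calibration(name): a dict with "fov_y" (degrees; the focal length in pixels is half the picture's height over the tangent of half this angle, whatever the lens; pixels are square), "cx", "cy" (the principal point, pixels), "D" ([k1, k2, p1, p2, k3] as OpenCV has them; the pictures are not rectified), "R" (3x3) and "t" (3): a world point X has camera coordinates R X + t; the wrist camera has in their place "tool_from_camera" (4x4, takes a point from camera to tool coordinates, whose origin is the TCP and whose axes are the flange's). Camera axes: x right, y down, z forward; pixel columns grow to the right and rows downward; lengths in m; the calibration is good to about 2 mm. A picture is of the moment at which its call begins: read the wrist's pose just before it. calibration takes no time and is no camera call.
- close_job(): hands the job in; it is judged then, once.
The state is a dict: "time": time; "q": joint angles; "qvel": joint speeds; "effort": joint torques, N m; "ee_pos": TCP position; "orientation": TCP orientation; "contact_force": force on the tool from outside, world axes, zero at the start; "ft_torque": the same for the moment, N m; "width": finger opening in m; "grip_force": force on a finger pad.
Only numpy, scipy, OpenCV 4.12 (cv2) and the standard library are available. Lean on these libraries where they do the work, as an engineer would, in place of code of your own. Each camera call takes 0.05 s, during which the arm holds its last target. There are 200 camera calls.

## Working session

There is one attempt and no reset: what is moved stays moved. The work goes in short steps, Python scripts to look and compute and a tool call to move; the robot and the scene stay as the last step left them, time stands still between calls to the robot, and variables do not carry over. Pictures are saved under pics/ and viewed, at most 10 in all, crops included, and the job is handed in when it is done.

Besides the shell and the picture viewer there is one more tool, called after ">>>" as name(argument=value, ...), one argument or row to a line, values as JSON. jog_arm: Moves the arm, as the interface text tells. Its arguments: {"type":"object","properties":{"deltas":{"type":"array","items":{"type":"object","properties":{"claw":{"type":"number"},"travel":{"type":"array","items":{"type":"number"}},"twist":{"type":"number"}}}},"squeeze":{"type":"number"}},"required":["deltas"]}

```bash
mkdir -p pics; ls; python3 - <<'E'
from station import *
import cv2,numpy as np
for n in("scene","side"):
    c=calibration(n);print(n,{k:np.round(v,4).tolist() for k,v in c.items()})
    cv2.imwrite(f"pics/{n}0.png",snapshot(n))
c=calibration("wrist");print(c)
print(get_state())
E
```

```text
pics
scene {'fov_y': 49.7172, 'cx': 281.5271, 'cy': 218.1134, 'D': [-0.1337, 0.0, 0.0, 0.0, 0.0], 'R': [[-0.4323, 0.9015, -0.0175], [0.7074, 0.327, -0.6266], [-0.5592, -0.2833, -0.7791]], 't': [0.2742, -0.3545, 1.5082]}
side {'fov_y': 45.5493, 'cx': 276.0932, 'cy': 212.4239, 'D': [-0.1322, 0.0, 0.0, 0.0, 0.0], 'R': [[-0.9381, -0.3459, 0.0192], [-0.2398, 0.6084, -0.7565], [0.25, -0.7143, -0.6537]], 't': [0.5677, 0.2159, 1.0215]}
{'fov_y': 69.57314845612275, 'cx': 279.8592078756279, 'cy': 208.8682893410787, 'D': array([-0.05493843,  0.        ,  0.        ,  0.        ,  0.        ]), 'tool_from_camera': array([[-1.78559881e-04, -9.66031559e-01, -2.58424062e-01,
         7.02941657e-02],
       [ 9.99999978e-01, -1.43366728e-04, -1.55028496e-04,
        -7.89501116e-04],
       [ 1.12713008e-04, -2.58424084e-01,  9.66031563e-01,
        -1.66093279e-01],
       [ 0.00000000e+00,  0.00000000e+00,  0.00000000e+00,
         1.00000000e+00]])}
{'time': 0.1, 'q': array([-1.24146527,  0.61583809, -0.01262917,  1.42472804,  0.00810732,
        1.10339386, -0.040382  ]), 'qvel': array([-2.07371223e-04, -1.93694154e-03, -8.21107093e-05, -3.73164266e-03,
        1.67516539e-04, -1.65712099e-03,  2.88408250e-03]), 'effort': array([ 1.30446151e-03, -4.60036862e+01,  2.09880802e-01, -1.66243404e+01,
       -6.11847220e-02,  1.69108144e-02,  9.99282884e-05]), 'ee_pos': array([0.22617775, 0.6086236 , 0.21759037]), 'orientation': array([ 1.76930521e-01,  9.84222662e-01, -1.14267964e-03, -1.91301099e-04]), 'contact_force': array([-0.15703047, -0.11475317, -0.05051373]), 'ft_torque': array([ 0.01305898,  0.03108627, -0.00840158]), 'grip_force': 0.0, 'width': 0.09289879704444583}
```

View pics/scene0.png

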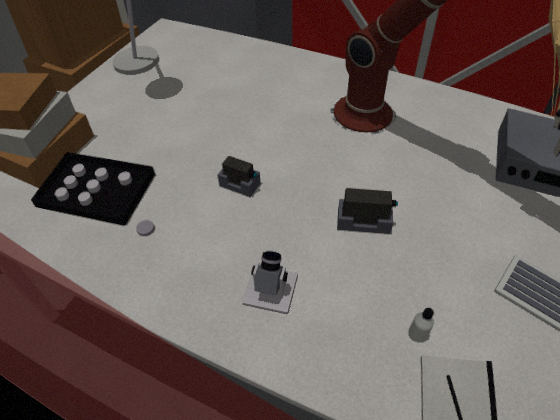

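View pics/side0.png

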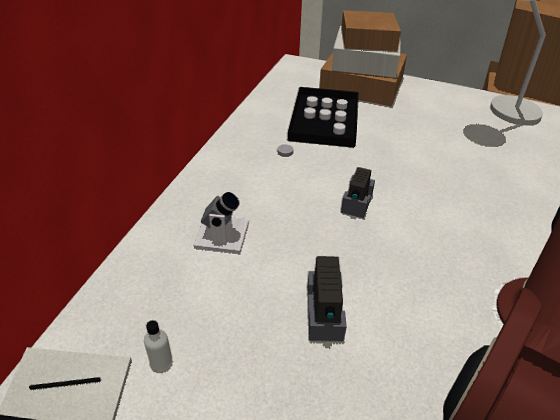

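```bash
python3 - <<'E'
import cv2,numpy as np
s=cv2.imread("pics/scene0.png");d=cv2.imread("pics/side0.png")
f=lambda im,x,y:cv2.resize(im[y:y+75,x:x+100],(400,300),interpolation=cv2.INTER_CUBIC)
br=lambda a:cv2.convertScaleAbs(a,alpha=1.8,beta=20)
cv2.imwrite("pics/crop.png",br(np.vstack([np.hstack([f(s,320,170),f(s,225,240)]),np.hstack([cv2.resize(d[250:350,275:375],(400,300))*1,f(d,180,180)])])))
E
cat > h.py <<'E'
import numpy as np,cv2
from station import *
def K(c):
    f=210/np.tan(np.radians(c["fov_y"])/2); return np.array([[f,0,c["cx"]],[0,f,c["cy"]],[0,0,1]])
def ray(n,uv,pose=None):
    c=calibration(n); p=cv2.undistortPoints(np.array([[uv]],float),K(c),np.array(c["D"]))[0,0]
    d=np.array([*p,1.])
    if n=="wrist":
        from scipy.spatial.transform import Rotation as Ro
        T=np.array(c["tool_from_camera"]); R=Ro.from_quat(pose["orientation"]).as_matrix()
        return R@T[:3,3]+pose["ee_pos"], R@T[:3,:3]@d
    R=np.array(c["R"]); return -R.T@np.array(c["t"]), R.T@d
def onz(n,uv,z,pose=None):
    o,d=ray(n,uv,pose); return o+d*(z-o[2])/d[2]
def tri(*obs):
    A=np.zeros((3,3));b=np.zeros(3)
    for o,d in obs:
        d=d/np.linalg.norm(d);P=np.eye(3)-np.outer(d,d);A+=P;b+=P@o
    x=np.linalg.solve(A,b); return x,[np.linalg.norm((np.eye(3)-np.outer(d,d)/(d@d))@(x-o)) for o,d in obs]
E
```

```text
(no output)
```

View pics/crop.png

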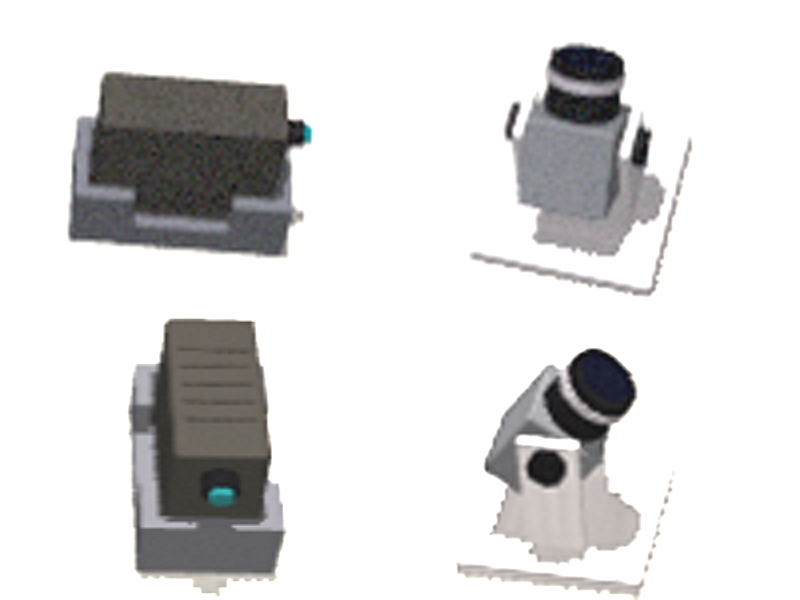

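```bash
python3 - <<'E'
from h import *
np.set_printoptions(precision=4,suppress=True)
S=lambda u,v:(320+u/4,170+v/4)
C=lambda u,v:(225+(u-400)/4,240+v/4)
W=lambda u,v:(275+u/4,250+(v-300)/3)
D=lambda u,v:(180+(u-400)/4,180+(v-300)/4)
print("top scene",[onz("scene",S(*p),.107)[:2] for p in((104,72),(286,86),(289,137),(95,131))])
print("top side",[onz("side",W(*p),.107)[:2] for p in((170,320),(255,320),(268,457),(165,453))])
l,e=tri(ray("scene",C(587,60)),ray("side",D(606,385)));print("lens",l,e)
print("base scene",[onz("scene",C(*p),.012)[:2] for p in((471,256),(652,292),(690,138))])
print("base side",[onz("side",D(*p),.012)[:2] for p in((458,567),(640,590),(673,472))])
for z in(.07,.08):print("pivots",z,onz("scene",C(512,120),z),onz("scene",C(642,147),z),onz("side",D(546,468),z))
r,e=tri(ray("scene",C(585,100)),ray("side",D(575,412)));print("barrel root",r,e)
print("bottle/disc/small",onz("scene",(424,325),.05),onz("scene",(145,228),.012),onz("scene",(238,168),.086))
E
```

```text
top scene [array([0.4446, 0.0931]), array([0.407 , 0.2025]), array([0.4473, 0.2166]), array([0.4935, 0.1054])]
top side [array([0.4787, 0.1112]), array([0.439 , 0.0959]), array([0.4034, 0.2063]), array([0.4483, 0.22  ])]
lens [0.7082 0.0134 0.1058] [np.float64(0.0010177823528340873), np.float64(0.001017782352834242)]
base scene [array([ 0.8046, -0.0187]), array([0.7806, 0.0869]), array([0.6767, 0.0638])]
base side [array([0.7703, 0.0927]), array([0.6661, 0.0714]), array([ 0.6871, -0.0273])]
pivots 0.07 [ 0.7419 -0.0201  0.07  ] [0.7266 0.0557 0.07  ] [0.7289 0.0546 0.07  ]
pivots 0.08 [ 0.7472 -0.0165  0.08  ] [0.732  0.0584 0.08  ] [0.7235 0.0645 0.08  ]
barrel root [0.7239 0.0201 0.0879] [np.float64(0.0026647745742559574), np.float64(0.0026647745742558186)]
bottle/disc/small [0.701  0.3786 0.05  ] [ 0.7184 -0.3657  0.012 ] [ 0.4789 -0.2044  0.086 ]
```

>>> jog_arm(
  deltas=[
    {"claw": 1,"travel": [0,0,1],"twist": 0},
    {"claw": 1,"travel": [0,0,2],"twist": 0},
    {"claw": 1,"travel": [0,0,3],"twist": 0},
    {"claw": 1,"travel": [0,0,4],"twist": 0},
    {"claw": 1,"travel": [0,0,5],"twist": 0},
    {"claw": 1,"travel": [0,0,6],"twist": 0},
    {"claw": 1,"travel": [0,0,7],"twist": 0},
    {"claw": 1,"travel": [0,0,8],"twist": 0},
  ],
)

```text
time: 0.9
ee_pos: [0.2197, 0.5917, 0.5738]
orientation: [0.177, 0.984, 0.022, 0.004]
contact_force: [-0.3, 0.2, 0.1]
width: 0.0931
grip_force: 0.0
```

```bash
python3 - <<'E'
from h import *
s=get_state();print(s["q"].round(3),s["orientation"].round(3))
E
```

```text
[-1.292e+00  5.400e-01  1.260e-01  5.780e-01 -7.100e-02  1.981e+00
 -1.000e-03] [0.177 0.984 0.022 0.004]
```

>>> jog_arm(
  deltas=[
    {"claw": 1,"travel": [0,0,1],"twist": 0},
    {"claw": 1,"travel": [0,0,2],"twist": 0},
    {"claw": 1,"travel": [0,0,3],"twist": 0},
    {"claw": 1,"travel": [0,0,4],"twist": 0},
  ],
)

```text
time: 1.3
ee_pos: [0.2026, 0.5508, 0.6384]
orientation: [0.179, 0.981, 0.073, 0.007]
contact_force: [-0.1, 1.4, -0.6]
width: 0.0925
grip_force: 0.0
```

```bash
python3 - <<'E'
from h import *
s=get_state();print(s["q"].round(3),s["orientation"].round(3))
E
```

```text
[-1.424  0.431  0.449  0.612 -0.241  1.981  0.072] [0.179 0.981 0.073 0.007]
```

>>> jog_arm(
  deltas=[
    {"claw": 1,"travel": [0,0,-1],"twist": 0},
    {"claw": 1,"travel": [0,0,-2],"twist": 0},
    {"claw": 1,"travel": [0,0,-3],"twist": 0},
    {"claw": 1,"travel": [0,0,-4],"twist": 0},
  ],
)

```text
time: 1.7
ee_pos: [0.2023, 0.549, 0.4464]
orientation: [0.179, 0.981, 0.076, 0.009]
contact_force: [0.8, 1.3, 0.5]
width: 0.093
grip_force: 0.0
```

```bash
python3 - <<'E'
from h import *
s=get_state();print(s["q"].round(3),s["orientation"].round(3))
E
```

```text
[-1.55   0.32   0.448  1.33  -0.161  1.371  0.097] [0.179 0.981 0.076 0.009]
```

>>> jog_arm(
  deltas=[
    {"claw": 1,"travel": [-0.85,-2.35,-4],"twist": 0},
    {"claw": 1,"travel": [-0.85,-2.35,-4],"twist": 0},
    {"claw": 1,"travel": [-0.85,-2.35,-4],"twist": 0},
    {"claw": 1,"travel": [-0.85,-2.35,-4],"twist": 0},
    {"claw": 1,"travel": [-0.85,-2.35,-4],"twist": 0},
    {"claw": 1,"travel": [-1.4,-3.5,-4],"twist": 0},
    {"claw": 1,"travel": [-1.7,-4.5,-4],"twist": 0},
  ],
)

```text
time: 2.4
ee_pos: [0.1218, 0.3375, 0.2468]
orientation: [0.179, 0.981, 0.074, 0.01]
contact_force: [-0.2, 0.5, 0.1]
width: 0.093
grip_force: 0.0
```

```bash
cat >> h.py <<'E'
def st():
    from scipy.spatial.transform import Rotation as Ro
    s=get_state();R=Ro.from_quat(s["orientation"]).as_matrix()
    print("t",s["time"],"q",s["q"].round(2),"\np",s["ee_pos"].round(4),"toolz",R[:,2].round(3),"tooly",R[:,1].round(3)); return s,R
E
python3 -c "from h import *;st()"
```

```text
t 2.4 q [-1.7   0.05  0.44  2.24 -0.03  0.71 -0.04] 
p [0.1218 0.3375 0.2468] toolz [ 0.046  0.142 -0.989] tooly [0.349 0.925 0.149]
```

>>> jog_arm(
  deltas=[
    {"claw": 1,"travel": [-0.34,-0.94,0],"twist": 0},
    {"claw": 1,"travel": [-0.68,-1.88,0],"twist": 0},
    {"claw": 1,"travel": [-0.85,-2.35,0],"twist": 0},
  ],
)

```text
time: 2.7
ee_pos: [0.0817, 0.2332, 0.2513]
orientation: [0.172, 0.982, 0.077, 0.007]
contact_force: [0.7, 0.1, 1.1]
width: 0.093
grip_force: 0.0
```

```bash
python3 -c "from h import *;st()"
```

```text
t 2.7 q [-1.57 -0.19  0.19  2.42  0.07  0.75 -0.2 ] 
p [0.0817 0.2332 0.2513] toolz [ 0.04   0.149 -0.988] tooly [0.337 0.929 0.154]
```

>>> jog_arm(
  deltas=[
    {"claw": 1,"travel": [0,0,1],"twist": 1},
    {"claw": 1,"travel": [0.5,0,2],"twist": 2},
    {"claw": 1,"travel": [1.3,0.2,3],"twist": 3},
    {"claw": 1,"travel": [2.2,0.2,3.5],"twist": 4},
    {"claw": 1,"travel": [3.1,0.2,4],"twist": 5},
    {"claw": 1,"travel": [4,0.1,4.3],"twist": 6},
    {"claw": 1,"travel": [4.9,-0.2,4.6],"twist": 7},
    {"claw": 1,"travel": [5.8,-0.5,5],"twist": 8},
  ],
)

```text
time: 3.5
ee_pos: [0.2858, 0.2344, 0.4608]
orientation: [-0.273, 0.959, 0.072, -0.032]
contact_force: [0.9, 0.5, -1.0]
width: 0.093
grip_force: 0.0
```

```bash
python3 -c "from h import *;st()"
```

```text
t 3.5 q [-1.71 -0.04  1.08  1.67 -0.13  1.5   1.5 ] 
p [0.2858 0.2344 0.4608] toolz [-0.101  0.12  -0.988] tooly [-0.519  0.841  0.156]
```

>>> jog_arm(
  deltas=[
    {"claw": 1,"travel": [0.9,-0.6,0.3],"twist": 1},
    {"claw": 1,"travel": [1.7,-1.2,0.6],"twist": 2},
    {"claw": 1,"travel": [2.4,-1.9,0.9],"twist": 3},
    {"claw": 1,"travel": [3.2,-2.6,1],"twist": 4},
    {"claw": 1,"travel": [3.9,-3.2,1],"twist": 5},
    {"claw": 1,"travel": [4.4,-3.7,1],"twist": 6},
    {"claw": 1,"travel": [4.4,-3.7,1],"twist": 6},
  ],
)

```text
time: 4.2
ee_pos: [0.4566, 0.0949, 0.4986]
orientation: [-0.565, 0.821, 0.055, -0.062]
contact_force: [0.6, 1.1, -0.4]
width: 0.093
grip_force: 0.0
```

```bash
python3 -c "from h import *;st()"
```

```text
t 4.2 q [-0.76  0.34  0.87  1.25 -0.27  1.83  2.82] 
p [0.4566 0.0949 0.4986] toolz [-0.164  0.021 -0.986] tooly [-0.921  0.356  0.161]
```

>>> jog_arm(
  deltas=[
    {"claw": 1,"travel": [0,0,1],"twist": 0},
    {"claw": 1,"travel": [0,0,2],"twist": 0},
    {"claw": 1,"travel": [0,0,3],"twist": 0},
    {"claw": 1,"travel": [0,0,4],"twist": 0},
    {"claw": 1,"travel": [0,0,5],"twist": 0},
  ],
)

```text
time: 4.7
ee_pos: [0.4495, 0.0958, 0.5725]
orientation: [-0.567, 0.821, 0.055, -0.051]
contact_force: [0.3, -0.2, -0.7]
width: 0.0928
grip_force: 0.0
```

```bash
python3 -c "from h import *;st()"
```

```text
t 4.7 q [-0.19  0.27 -0.04  1.03 -0.06  1.98  2.53] 
p [0.4495 0.0958 0.5725] toolz [-0.145  0.032 -0.989] tooly [-0.924  0.352  0.147]
```

>>> jog_arm(
  deltas=[
    {"claw": 1,"travel": [0,0,1],"twist": 0},
    {"claw": 1,"travel": [0,0,2],"twist": 0},
    {"claw": 1,"travel": [0,0,3],"twist": 0},
    {"claw": 1,"travel": [0,0,4],"twist": 0},
  ],
)

```text
time: 5.1
ee_pos: [0.4267, 0.0976, 0.5976]
orientation: [-0.567, 0.822, 0.046, -0.027]
contact_force: [-0.3, 0.4, -0.8]
width: 0.0928
grip_force: 0.0
```

```bash
python3 -c "from h import *;st()"
```

```text
t 5.1 q [-0.13  0.21 -0.14  1.03 -0.05  1.98  2.49] 
p [0.4267 0.0976 0.5976] toolz [-0.096  0.046 -0.994] tooly [-0.929  0.353  0.107]
```

>>> jog_arm(
  deltas=[
    {"claw": 1,"travel": [-1,0,1],"twist": 0},
    {"claw": 1,"travel": [-2,0,2],"twist": 0},
    {"claw": 1,"travel": [-3,0,3],"twist": 0},
  ],
)

```text
time: 5.4
ee_pos: [0.3287, 0.1028, 0.6236]
orientation: [-0.567, 0.822, 0.041, -0.008]
contact_force: [0.3, -1.3, 0.0]
width: 0.0927
grip_force: 0.0
```

```bash
python3 -c "from h import *;st()"
```

```text
t 5.4 q [ 0.24  0.04 -0.57  1.17 -0.06  1.98  2.42] 
p [0.3287 0.1028 0.6236] toolz [-0.061  0.059 -0.996] tooly [-0.932  0.353  0.078]
```

>>> jog_arm(
  deltas=[
    {"claw": 1,"travel": [-0.7,0,1],"twist": 0},
    {"claw": 1,"travel": [-1.4,0,2],"twist": 0},
    {"claw": 1,"travel": [-2,0,3],"twist": 0},
    {"claw": 1,"travel": [-2,0,4],"twist": 0},
  ],
)

```text
time: 5.8
ee_pos: [0.2898, 0.1127, 0.6359]
orientation: [-0.565, 0.824, 0.032, 0.007]
contact_force: [-1.0, 0.4, -0.6]
width: 0.0931
grip_force: 0.0
```

```bash
python3 -c "from h import *;st()"
```

```text
t 5.8 q [-0.54 -0.06  0.15  1.22 -0.06  1.98  2.35] 
p [0.2898 0.1127 0.6359] toolz [-0.025  0.061 -0.998] tooly [-0.932  0.359  0.045]
```

>>> jog_arm(
  deltas=[
    {"claw": 1,"travel": [0.4,0.1,-0.8],"twist": -1},
    {"claw": 1,"travel": [0.8,0.2,-1.6],"twist": -2},
    {"claw": 1,"travel": [1.2,0.3,-2.4],"twist": -3},
    {"claw": 1,"travel": [1.6,0.4,-3.2],"twist": -4},
    {"claw": 1,"travel": [2,0.5,-4],"twist": -5},
    {"claw": 1,"travel": [2.4,0.6,-4.6],"twist": -6},
    {"claw": 1,"travel": [2.8,0.7,-5.2],"twist": -7},
    {"claw": 1,"travel": [3.1,0.8,-5.8],"twist": -8},
  ],
)

```text
time: 6.6
ee_pos: [0.4451, 0.1534, 0.344]
orientation: [-0.041, 0.999, 0.022, 0.022]
contact_force: [0.2, -0.4, -0.4]
width: 0.0927
grip_force: 0.0
```

>>> jog_arm(
  deltas=[
    {"claw": 1,"travel": [0,0,0],"twist": -1.07},
    {"claw": 1,"travel": [0,0,0],"twist": -2.14},
    {"claw": 1,"travel": [0,0,0],"twist": -3.2},
    {"claw": 1,"travel": [0,0,0],"twist": -4.27},
    {"claw": 1,"travel": [0,0,0],"twist": -5.34},
    {"claw": 1,"travel": [0,0,0],"twist": -6.4},
    {"claw": 1,"travel": [0,0,0],"twist": -7.5},
    {"claw": 1,"travel": [0,0,0],"twist": -8.5},
  ],
)

```text
time: 7.4
ee_pos: [0.444, 0.1535, 0.3454]
orientation: [0.524, 0.851, 0.004, 0.031]
contact_force: [-0.2, 0.1, 0.2]
width: 0.0933
grip_force: 0.0
```

```bash
python3 - <<'E'
from h import *
import pickle
s,R=st();pickle.dump(s,open("w1.pkl","wb"))
cv2.imwrite("pics/w1.png",snapshot("wrist"))
E
```

```text
t 7.4 q [-0.7   0.2   0.36  1.75 -0.03  1.16  0.13] 
p [0.444  0.1535 0.3454] toolz [ 0.058 -0.025 -0.998] tooly [0.892 0.45  0.04 ]
```

View pics/w1.png

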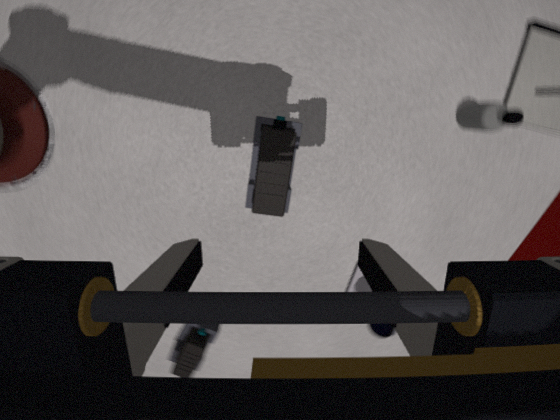

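```bash
python3 - <<'E'
from h import *
import pickle
s=pickle.load(open("w1.pkl","rb"))
im=cv2.imread("pics/w1.png")[100:235,225:325]
g=cv2.cvtColor(im,cv2.COLOR_BGR2GRAY)
cv2.imwrite("pics/w1c.png",cv2.convertScaleAbs(cv2.resize(im[10:],(400,500),interpolation=cv2.INTER_CUBIC),alpha=1.8,beta=10))
P=np.array([onz("wrist",p,.107,s)[:2] for p in((262,124),(296,127),(288,215),(253,212))])
print(P.round(4),P.mean(0),np.degrees(np.arctan2(*(P[0]+P[1]-P[2]-P[3])[::-1])),np.linalg.norm(P[0]-P[3]),np.linalg.norm(P[1]-P[0]))
E
```

```text
[[0.4036 0.2047]
 [0.4443 0.221 ]
 [0.4898 0.1098]
 [0.4439 0.0923]] [0.44540535 0.15695646] 111.00876075733153 0.11938268896008776 0.043877757246295314
```

View pics/w1c.png

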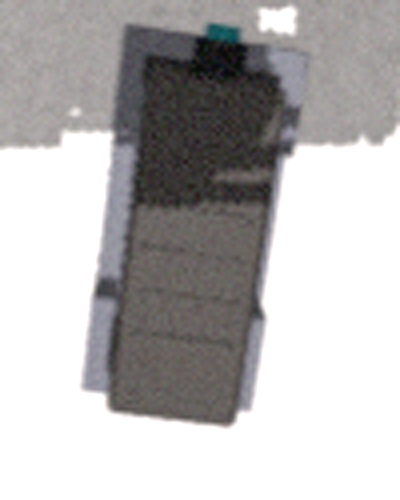

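>>> jog_arm(
  deltas=[
    {"claw": 1,"travel": [0.02,0.07,-0.8],"twist": -0.9},
    {"claw": 1,"travel": [0.02,0.07,-1.7],"twist": -0.9},
    {"claw": 1,"travel": [0.02,0.07,-2.6],"twist": -0.9},
    {"claw": 1,"travel": [0.02,0.07,-3.5],"twist": -0.9},
    {"claw": 1,"travel": [0.02,0.07,-4.3],"twist": -0.9},
    {"claw": 1,"travel": [0.02,0.07,-5.0],"twist": -0.9},
    {"claw": 1,"travel": [0.02,0.07,-5.6],"twist": -0.9},
    {"claw": 1,"travel": [0.02,0.07,-6.05],"twist": -0.9},
  ],
)

```text
time: 8.25
ee_pos: [0.4444, 0.1564, 0.0417]
orientation: [0.573, 0.819, 0.002, 0.032]
contact_force: [-0.1, 0.5, -0.5]
width: 0.093
grip_force: 0.0
```

```bash
python3 -c "from h import *;s,R=st();print(s['contact_force'])"
```

```text
t 8.25 q [-0.57  0.63  0.22  2.14 -0.23  0.35  0.17] 
p [0.4444 0.1564 0.0417] toolz [ 0.054 -0.033 -0.998] tooly [0.939 0.343 0.039]
[-0.11746932  0.51371816 -0.53312571]
```

>>> jog_arm(
  deltas=[
    {"claw": 0.4,"travel": [0,0,0],"twist": 0},
    {"claw": 0.4,"travel": [0,0,0],"twist": 0},
    {"claw": 0.3,"travel": [0,0,0],"twist": 0},
    {"claw": 0.2,"travel": [0,0,0],"twist": 0},
    {"claw": 0.2,"travel": [0,0,0],"twist": 0},
    {"claw": 0.2,"travel": [0,0,0],"twist": 0},
  ],
  squeeze=40,
)

```text
time: 8.85
ee_pos: [0.4457, 0.157, 0.0447]
orientation: [0.574, 0.818, 0.004, 0.032]
contact_force: [-4.0, -1.1, 1.8]
width: 0.0496
grip_force: 1.8
```

>>> jog_arm(
  deltas=[
    {"claw": 0.1,"travel": [0,0,0],"twist": 0},
    {"claw": 0.1,"travel": [0,0,0],"twist": 0},
    {"claw": 0.1,"travel": [0,0,0],"twist": 0},
  ],
  squeeze=50,
)

```text
time: 9.15
ee_pos: [0.444, 0.1564, 0.0444]
orientation: [0.575, 0.818, 0.002, 0.031]
contact_force: [-2.7, -0.6, 6.1]
width: 0.0459
grip_force: 49.9
```

Gripped at 46 mm. Lift slowly.

>>> jog_arm(
  deltas=[
    {"claw": 0.1,"travel": [0,0,0.2],"twist": 0},
    {"claw": 0.1,"travel": [0,0,0.5],"twist": 0},
    {"claw": 0.1,"travel": [0,0,1.0],"twist": 0},
    {"claw": 0.1,"travel": [0,0,1.6],"twist": 0},
    {"claw": 0.1,"travel": [0,0,2.3],"twist": 0},
    {"claw": 0.1,"travel": [0,0,3.1],"twist": 0},
    {"claw": 0.1,"travel": [0,0,4.0],"twist": 0},
    {"claw": 0.1,"travel": [0,0,5.0],"twist": 0},
  ],
)

```text
time: 9.95
ee_pos: [0.4447, 0.1565, 0.2955]
orientation: [0.575, 0.818, 0.003, 0.032]
contact_force: [0.7, 0.4, -3.1]
width: 0.046
grip_force: 49.8
```

```bash
python3 - <<'E'
from h import *
s,R=st();print(s['contact_force'],s['width'],s['grip_force'])
cv2.imwrite("pics/side1.png",snapshot("side"))
E
```

```text
t 9.95 q [-0.73  0.25  0.4   1.83 -0.05  1.03  0.03] 
p [0.4447 0.1565 0.2955] toolz [ 0.055 -0.032 -0.998] tooly [0.94  0.34  0.041]
[ 0.65764508  0.44138608 -3.08940791] 0.04601302163052483 49.849534034729004
```

View pics/side1.png

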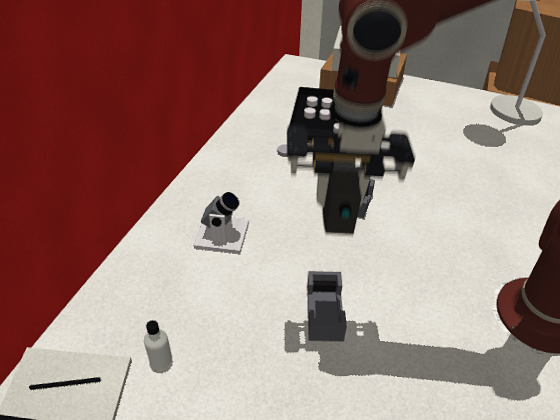

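>>> jog_arm(
  deltas=[
    {"claw": 0.1,"travel": [0.6,0.2,0.7],"twist": 0},
    {"claw": 0.1,"travel": [1.2,0.4,1.4],"twist": 0},
    {"claw": 0.1,"travel": [1.8,0.6,2.1],"twist": 0},
    {"claw": 0.1,"travel": [2.4,0.8,2.8],"twist": 0},
    {"claw": 0.1,"travel": [3.0,1.0,3.5],"twist": 0},
    {"claw": 0.1,"travel": [3.6,1.2,4.2],"twist": 0},
    {"claw": 0.1,"travel": [4.2,1.4,5.0],"twist": 0},
    {"claw": 0.1,"travel": [4.8,1.6,6.0],"twist": 0},
  ],
)

```text
time: 10.8
ee_pos: [0.6515, 0.236, 0.5357]
orientation: [0.557, 0.828, 0.005, 0.059]
contact_force: [-0.1, 1.7, -4.6]
width: 0.0457
grip_force: 49.8
```

```bash
cat >> h.py <<'E'
R0=np.array([[0.0,.94,.055],[0,.34,-.032],[0,.041,-.998]])
x=R0[:,1]/np.linalg.norm(R0[:,1]); zt=R0[:,2]-R0[:,2]@x*x; zt/=np.linalg.norm(zt)
R0=np.c_[np.cross(x,zt),x,zt]
zs=np.array([0,0,1.])-x[2]*x; zs/=np.linalg.norm(zs)
REL=R0.T@np.c_[x,np.cross(zs,x),zs]   # sensor axes in tool frame
def sens():
    s,R=st(); S=R@REL; print("sens tilt",np.arccos(S[2,2]).round(3),"az of -z",np.degrees(np.arctan2(-S[1,2],-S[0,2])).round(1),"y",S[:,1].round(3),"az y",np.degrees(np.arctan2(S[1,1],S[0,1])).round(1))
    return s,R,S
E
python3 -c "from h import *;sens()"
```

```text
t 10.8 q [-0.44  0.65  0.08  0.49  0.05  1.93  0.02] 
p [0.6515 0.236  0.5357] toolz [ 0.104 -0.057 -0.993] tooly [0.922 0.38  0.075]
sens tilt 0.087 az of -z -8.2 y [-0.377  0.925 -0.044] az y 112.2
```

>>> jog_arm(
  deltas=[
    {"claw": 0.1,"travel": [0,0,1],"twist": 0},
    {"claw": 0.1,"travel": [0,0,2],"twist": 0},
    {"claw": 0.1,"travel": [0,0,3],"twist": 0},
    {"claw": 0.1,"travel": [0,0,4],"twist": 0},
    {"claw": 0.1,"travel": [0,0,5],"twist": 0},
    {"claw": 0.1,"travel": [0,0,6],"twist": 0},
  ],
)

```text
time: 11.4
ee_pos: [0.6419, 0.2209, 0.6474]
orientation: [0.57, 0.808, 0.095, 0.112]
contact_force: [1.7, -3.6, -2.3]
width: 0.0458
grip_force: 49.8
```

```bash
python3 -c "from h import *;sens()"
```

```text
t 11.4 q [-0.43  0.58  0.12  0.31  0.    1.97  0.01] 
p [0.6419 0.2209 0.6474] toolz [ 0.289  0.026 -0.957] tooly [0.901 0.331 0.281]
sens tilt 0.286 az of -z 14.7 y [-0.338  0.941 -0.026] az y 109.8
```

Much faster here: 0.29 rad so far. Continue up, slightly inward (stretched elbow).

>>> jog_arm(
  deltas=[
    {"claw": 0.1,"travel": [0,0,1],"twist": 0},
    {"claw": 0.1,"travel": [0,0,2],"twist": 0},
    {"claw": 0.1,"travel": [0,0,3],"twist": 0},
    {"claw": 0.1,"travel": [0,0,4],"twist": 0},
    {"claw": 0.1,"travel": [0,0,5],"twist": 0},
    {"claw": 0.1,"travel": [0,0,6],"twist": 0},
  ],
)

```text
time: 12.0
ee_pos: [0.5771, 0.2168, 0.7619]
orientation: [0.547, 0.801, 0.178, 0.165]
contact_force: [-0.9, -0.2, -3.2]
width: 0.0457
grip_force: 49.9
```

```bash
python3 -c "from h import *;sens()"
```

```text
t 12.0 q [-0.6   0.46  0.82  0.26 -0.53  1.98  0.11] 
p [0.5771 0.2168 0.7619] toolz [ 0.46   0.105 -0.882] tooly [0.817 0.339 0.466]
sens tilt 0.486 az of -z 18.7 y [-0.369  0.929 -0.027] az y 111.7
```

>>> jog_arm(
  deltas=[
    {"claw": 0.1,"travel": [0,0,1],"twist": 0},
    {"claw": 0.1,"travel": [0,0,2],"twist": 0},
    {"claw": 0.1,"travel": [0,0,3],"twist": 0},
    {"claw": 0.1,"travel": [0,0,4],"twist": 0},
    {"claw": 0.1,"travel": [0,0,5],"twist": 0},
    {"claw": 0.1,"travel": [0,0,6],"twist": 0},
  ],
)

```text
time: 12.6
ee_pos: [0.5368, 0.1986, 0.802]
orientation: [0.54, 0.797, 0.2, 0.179]
contact_force: [0.4, -0.2, -4.0]
width: 0.0458
grip_force: 49.9
```

```bash
python3 -c "from h import *;sens()"
```

```text
t 12.6 q [-0.52  0.36  0.28  0.26 -0.09  1.98  0.04] 
p [0.5368 0.1986 0.802 ] toolz [ 0.502  0.126 -0.856] tooly [0.79  0.336 0.513]
sens tilt 0.539 az of -z 19.5 y [-0.376  0.926 -0.027] az y 112.1
```

>>> jog_arm(
  deltas=[
    {"claw": 0.1,"travel": [-0.6,-0.2,0.8],"twist": 0},
    {"claw": 0.1,"travel": [-1.2,-0.4,1.6],"twist": 0},
    {"claw": 0.1,"travel": [-1.8,-0.6,2.3],"twist": 0},
    {"claw": 0.1,"travel": [-2.4,-0.8,3.0],"twist": 0},
  ],
)

```text
time: 13.0
ee_pos: [0.4382, 0.1687, 0.8982]
orientation: [0.526, 0.771, 0.282, 0.223]
contact_force: [-0.9, 2.8, -3.1]
width: 0.0458
grip_force: 49.8
```

```bash
python3 -c "from h import *;sens()"
```

```text
t 13.0 q [-0.81  0.21  0.92  0.27 -0.43  1.98  0.09] 
p [0.4382 0.1687 0.8982] toolz [ 0.64   0.2   -0.742] tooly [0.685 0.289 0.669]
sens tilt 0.733 az of -z 21.6 y [-0.379  0.925 -0.011] az y 112.3
```

>>> jog_arm(
  deltas=[
    {"claw": 0.1,"travel": [0,0,-0.9],"twist": -0.2},
    {"claw": 0.1,"travel": [0.1,-0.3,-1.8],"twist": -0.4},
    {"claw": 0.1,"travel": [0.2,-0.6,-2.7],"twist": -0.6},
    {"claw": 0.1,"travel": [0.3,-1.0,-3.5],"twist": -0.8},
    {"claw": 0.1,"travel": [0.5,-1.5,-4.3],"twist": -1.0},
    {"claw": 0.1,"travel": [0.8,-2.0,-5.1],"twist": -1.24},
    {"claw": 0.1,"travel": [1.1,-2.5,-5.9],"twist": -1.24},
    {"claw": 0.1,"travel": [1.4,-3.0,-6.7],"twist": -1.24},
  ],
)

```text
time: 13.8
ee_pos: [0.4719, 0.0696, 0.6657]
orientation: [0.587, 0.724, 0.265, 0.246]
contact_force: [0.3, 2.1, -2.4]
width: 0.046
grip_force: 49.9
```

```bash
python3 -c "from h import *;sens()"
```

```text
t 13.8 q [-1.28 -0.3   0.63  1.48  0.52  1.24 -0.41] 
p [0.4719 0.0696 0.6657] toolz [ 0.668  0.095 -0.738] tooly [0.72  0.171 0.673]
sens tilt 0.738 az of -z 12.2 y [-0.222  0.975 -0.01 ] az y 102.8
```

>>> jog_arm(
  deltas=[
    {"claw": 0.1,"travel": [0.3,-0.3,-0.9],"twist": 0},
    {"claw": 0.1,"travel": [0.6,-0.6,-1.7],"twist": 0},
    {"claw": 0.1,"travel": [0.9,-0.9,-2.5],"twist": 0},
    {"claw": 0.1,"travel": [1.1,-1.2,-3.3],"twist": 0},
    {"claw": 0.1,"travel": [1.4,-1.5,-4.1],"twist": 0},
    {"claw": 0.1,"travel": [1.6,-1.8,-4.9],"twist": 0},
    {"claw": 0.1,"travel": [1.6,-1.8,-5.3],"twist": 0},
  ],
)

```text
time: 14.5
ee_pos: [0.546, -0.0152, 0.4073]
orientation: [0.585, 0.727, 0.262, 0.247]
contact_force: [-0.8, -0.1, -3.1]
width: 0.046
grip_force: 49.9
```

```bash
python3 -c "from h import *;sens()"
```

```text
t 14.5 q [-1.54 -0.28  1.31  2.04  0.6   0.48 -0.35] 
p [ 0.546  -0.0152  0.4073] toolz [ 0.666  0.092 -0.741] tooly [0.721 0.178 0.67 ]
sens tilt 0.734 az of -z 12.0 y [-0.225  0.974 -0.016] az y 103.0
```

>>> jog_arm(
  deltas=[
    {"claw": 0.1,"travel": [0.2,0,-0.6],"twist": 0},
    {"claw": 0.1,"travel": [0.4,0,-1.2],"twist": 0},
    {"claw": 0.1,"travel": [0.5,0,-1.7],"twist": 0},
    {"claw": 0.1,"travel": [0.6,0,-2.2],"twist": 0},
  ],
)

```text
time: 14.9
ee_pos: [0.5167, -0.0154, 0.3524]
orientation: [0.591, 0.72, 0.262, 0.253]
contact_force: [0.2, 0.0, -2.6]
width: 0.046
grip_force: 49.9
```

```bash
python3 -c "from h import *;sens()"
```

```text
t 14.9 q [-1.55 -0.3   1.32  2.22  0.96  0.37 -0.73] 
p [ 0.5167 -0.0154  0.3524] toolz [ 0.674  0.079 -0.735] tooly [0.718 0.164 0.676]
sens tilt 0.743 az of -z 10.8 y [-0.207  0.978 -0.018] az y 101.9
```

>>> jog_arm(
  deltas=[
    {"claw": 0.1,"travel": [0.5,-0.2,0.6],"twist": 0},
    {"claw": 0.1,"travel": [1.1,-0.6,1.2],"twist": 0},
    {"claw": 0.1,"travel": [1.6,-1.2,1.6],"twist": 0},
    {"claw": 0.1,"travel": [2.1,-2.0,1.8],"twist": 0},
    {"claw": 0.1,"travel": [2.5,-2.8,1.8],"twist": 0},
    {"claw": 0.1,"travel": [2.7,-3.7,1.8],"twist": 0},
    {"claw": 0.1,"travel": [2.7,-4.6,1.8],"twist": 0},
    {"claw": 0.1,"travel": [2.7,-5.5,1.8],"twist": 0},
  ],
)

```text
time: 15.7
ee_pos: [0.5378, -0.1626, 0.4807]
orientation: [0.592, 0.715, 0.26, 0.264]
contact_force: [-0.6, 0.4, -3.6]
width: 0.0461
grip_force: 49.9
```

```bash
python3 -c "from h import *;sens()"
```

```text
t 15.7 q [-1.21 -0.3   1.32  1.84  0.15  0.64  0.31] 
p [ 0.5378 -0.1626  0.4807] toolz [ 0.686  0.06  -0.725] tooly [0.71  0.163 0.685]
sens tilt 0.756 az of -z 9.0 y [-0.193  0.981 -0.034] az y 101.1
```

>>> jog_arm(
  deltas=[
    {"claw": 0.1,"travel": [0.8,-0.5,0],"twist": 0},
    {"claw": 0.1,"travel": [1.6,-1.0,0],"twist": 0},
    {"claw": 0.1,"travel": [2.4,-1.5,0],"twist": 0},
    {"claw": 0.1,"travel": [3.2,-2.0,0],"twist": 0},
    {"claw": 0.1,"travel": [3.8,-2.6,0],"twist": 0},
    {"claw": 0.1,"travel": [3.8,-3.2,0],"twist": 0},
  ],
)

```text
time: 16.3
ee_pos: [0.5453, -0.1821, 0.5189]
orientation: [0.593, 0.71, 0.259, 0.278]
contact_force: [0.4, 0.7, -3.4]
width: 0.0459
grip_force: 49.9
```

```bash
python3 -c "from h import *;sens()"
```

```text
t 16.3 q [-1.21 -0.3   1.32  1.74  0.15  0.71  0.32] 
p [ 0.5453 -0.1821  0.5189] toolz [ 0.702  0.038 -0.711] tooly [0.698 0.164 0.697]
sens tilt 0.774 az of -z 7.1 y [-0.177  0.983 -0.053] az y 100.2
```

>>> jog_arm(
  deltas=[
    {"claw": 0.1,"travel": [0.3,0,0.9],"twist": 0},
    {"claw": 0.1,"travel": [0.6,0,1.8],"twist": 0},
    {"claw": 0.1,"travel": [0.9,0,2.7],"twist": 0},
    {"claw": 0.1,"travel": [1.2,0,3.6],"twist": 0},
  ],
)

```text
time: 16.7
ee_pos: [0.5665, -0.1654, 0.6849]
orientation: [0.593, 0.704, 0.261, 0.29]
contact_force: [0.7, 0.2, -3.9]
width: 0.0458
grip_force: 49.9
```

```bash
python3 -c "from h import *;sens()"
```

```text
t 16.7 q [-1.42 -0.3   1.32  1.28  0.29  1.12  0.17] 
p [ 0.5665 -0.1654  0.6849] toolz [ 0.719  0.024 -0.695] tooly [0.683 0.161 0.712]
sens tilt 0.797 az of -z 5.8 y [-0.163  0.984 -0.065] az y 99.4
```

>>> jog_arm(
  deltas=[
    {"claw": 0.1,"travel": [0.2,0.9,0],"twist": 0},
    {"claw": 0.1,"travel": [0.4,1.8,0],"twist": 0},
    {"claw": 0.1,"travel": [0.6,2.7,0],"twist": 0},
    {"claw": 0.1,"travel": [0.8,3.6,0],"twist": 0},
    {"claw": 0.1,"travel": [1.2,4.5,0],"twist": 0},
    {"claw": 0.1,"travel": [1.6,5.4,0],"twist": 0},
    {"claw": 0.1,"travel": [2.0,6.2,0],"twist": 0},
  ],
)

```text
time: 17.4
ee_pos: [0.6007, 0.1157, 0.6748]
orientation: [0.586, 0.704, 0.272, 0.295]
contact_force: [0.1, 0.6, -3.6]
width: 0.0462
grip_force: 49.9
```

```bash
python3 -c "from h import *;sens()"
```

```text
t 17.4 q [-2.15 -0.3   1.32  1.33  0.83  1.23 -0.57] 
p [0.6007 0.1157 0.6748] toolz [ 0.734  0.038 -0.678] tooly [0.665 0.164 0.729]
sens tilt 0.82 az of -z 6.7 y [-0.174  0.983 -0.062] az y 100.1
```

>>> jog_arm(
  deltas=[
    {"claw": 0.1,"travel": [0.7,0.2,0.7],"twist": 0},
    {"claw": 0.1,"travel": [1.4,0.4,1.4],"twist": 0},
    {"claw": 0.1,"travel": [2.1,0.6,2.1],"twist": 0},
    {"claw": 0.1,"travel": [2.8,0.8,2.8],"twist": 0},
    {"claw": 0.1,"travel": [3.5,1.0,3.5],"twist": 0},
  ],
)

```text
time: 17.9
ee_pos: [0.5939, 0.1099, 0.7548]
orientation: [0.583, 0.698, 0.285, 0.304]
contact_force: [-0.0, -0.1, -3.0]
width: 0.0458
grip_force: 49.9
```

```bash
python3 -c "from h import *;sens()"
```

```text
t 17.9 q [-2.24 -0.3   1.32  1.1   0.86  1.39 -0.49] 
p [0.5939 0.1099 0.7548] toolz [ 0.756  0.043 -0.653] tooly [0.64  0.158 0.752]
sens tilt 0.854 az of -z 7.0 y [-0.173  0.983 -0.06 ] az y 100.0
```

```bash
cat > k.py <<'E'
import numpy as np
from scipy.optimize import least_squares
from scipy.spatial.transform import Rotation as Ro
D=[([-1.24146527,0.61583809,-0.01262917,1.42472804,0.00810732,1.10339386,-0.040382],[.22618,.60862,.21759],[.17693,.98422,-.00114,-.00019]),
([-1.55,.32,.448,1.33,-.161,1.371,.097],[.2023,.549,.4464],[.179,.981,.076,.009]),
([-1.71,-.04,1.08,1.67,-.13,1.5,1.5],[.2858,.2344,.4608],[-.273,.959,.072,-.032]),
([-.76,.34,.87,1.25,-.27,1.83,2.82],[.4566,.0949,.4986],[-.565,.821,.055,-.062]),
([-.57,.63,.22,2.14,-.23,.35,.17],[.4444,.1564,.0417],[.573,.819,.002,.032]),
([-.81,.21,.92,.27,-.43,1.98,.09],[.4382,.1687,.8982],[.526,.771,.282,.223]),
([-1.28,-.3,.63,1.48,.52,1.24,-.41],[.4719,.0696,.6657],[.587,.724,.265,.246]),
([-1.54,-.28,1.31,2.04,.6,.48,-.35],[.546,-.0152,.4073],[.585,.727,.262,.247]),
([-1.21,-.3,1.32,1.84,.15,.64,.31],[.5378,-.1626,.4807],[.592,.715,.26,.264]),
([-2.24,-.3,1.32,1.1,.86,1.39,-.49],[.5939,.1099,.7548],[.583,.698,.285,.304])]
def fk(q,P,s):
    h,a,b,c,e,f,o7=P
    R=Ro.identity();p=np.array([0,0,h])
    R=R*Ro.from_euler('z',s[0]*q[0])*Ro.from_euler('y',q[1])*Ro.from_euler('z',s[1]*q[2]); p=p+R.apply([e,0,a])
    R=R*Ro.from_euler('y',q[3])*Ro.from_euler('z',s[2]*q[4]); p=p+R.apply([f,0,b])
    R=R*Ro.from_euler('y',q[5])*Ro.from_euler('z',s[3]*q[6]+o7); p=p+R.apply([0,0,c])
    return p,R
def res(P,s):
    r=[]
    for q,p,o in D:
        pp,R=fk(q,P,s); r+=[*(pp-p),*(.3*(R.inv()*Ro.from_quat(o)).as_rotvec())]
    return np.array(r)
if __name__=="__main__":
    import itertools
    best=[]
    for s in itertools.product([-1],[1,-1],[1,-1],[1,-1]):
        for o in(0,1.57,3.14,-1.57):
            k=least_squares(res,[.34,.45,.43,.3,0,0,o],args=(s,));best.append((k.cost,s,k.x.round(4)))
    best.sort(key=lambda t:t[0])
    for b in best[:3]:print(b)
    print(np.abs(res(best[0][2],best[0][1])).reshape(-1,6).max(1).round(3))
E
python3 k.py
```

```text
(np.float64(0.001564670972581074), (-1, -1, -1, -1), array([0.2676, 0.543 , 0.3718, 0.3204, 0.0087, 0.0031, 1.5691]))
(np.float64(0.0015646709725810751), (-1, -1, -1, -1), array([0.2676, 0.543 , 0.3718, 0.3204, 0.0087, 0.0031, 1.5691]))
(np.float64(0.0015646709725810756), (-1, -1, -1, -1), array([0.2676, 0.543 , 0.3718, 0.3204, 0.0087, 0.0031, 1.5691]))
[0.02  0.017 0.011 0.014 0.02  0.02  0.011 0.015 0.015 0.01 ]
```

```bash
cat > k2.py <<'E'
import numpy as np
from k import D,Ro,least_squares
def fk(q,P):
    z=lambda t:Ro.from_euler('z',-t);y=lambda t:Ro.from_euler('y',t)
    P=np.asarray(P);R=z(q[0]);p=np.array([0,0,P[0]])+R.apply([P[14],P[15],0])
    R=R*y(q[1])*z(q[2]);p=p+R.apply(P[1:4])
    R=R*y(q[3])*z(q[4]);p=p+R.apply(P[4:7])
    R=R*y(q[5]);p=p+R.apply(P[7:10]);R=R*z(q[6])*Ro.from_euler('z',np.pi/2)
    return p+R.apply([0,0,P[10]]),R
def res(P):
    r=[]
    for q,p,o in D:
        pp,R=fk(q,P); r+=[*(pp-p),*(.3*(R.inv()*Ro.from_quat(o)).as_rotvec())]
    return np.r_[r,.02*(P-X0)]
X0=np.array([.27,0,0,.54,0,0,.37,0,0,0,.32,0,0,0,0,0])
P=least_squares(res,X0).x
LO=np.array([-3.12,-.3,-1.34,.26,-1.36,.01,-2.84]);HI=np.array([3.12,2.06,1.32,2.42,4.5,1.98,2.84])
def ik(p,R,q0,reg=None,w=.02):
    f=lambda q:np.r_[(lambda a:[*(a[0]-p)*10,*((a[1].inv()*R).as_rotvec()*3)])(fk(q,P)),w*(q-(q0 if reg is None else reg))]
    k=least_squares(f,np.clip(q0,LO+1e-3,HI-1e-3),bounds=(LO,HI)); return k.x,np.abs(k.fun[:6]).max()
if __name__=="__main__":
    print(P.round(3)); print(np.abs(res(P)[:60]).reshape(-1,6).max(1).round(3))
    R=Ro.from_quat([.585,.727,.262,.247]);t=np.array([.591,-.012,.245])
    for q0 in([0,.2,0,2.1,0,.2,0],[-.4,.2,.5,2.1,0,.2,0],[.4,.2,-.5,2.1,0,.2,0],[-1.3,-.2,1,2.1,.5,.3,-.3]):
        q,e=ik(t,R,np.array(q0));print(q.round(2),e.round(3))
E
python3 k2.py
```

```text
[ 0.265  0.005 -0.015  0.542  0.001  0.001  0.372  0.001  0.001 -0.001
  0.319  0.    -0.     0.     0.001 -0.007]
[0.002 0.    0.002 0.003 0.002 0.002 0.002 0.003 0.003 0.002]
[ 0.82  0.46 -1.06  2.2   1.81  0.34 -1.51] 0.002
[ 0.77  0.42 -0.97  2.21  1.86  0.28 -1.57] 0.003
[ 0.89  0.51 -1.18  2.2   1.77  0.42 -1.45] 0.002
[ 0.66  0.38 -0.81  2.21  1.99  0.2  -1.72] 0.004
```

```bash
cat > sim.py <<'E'
from k2 import *
V=.07*np.array([2.79,2.79,3.14,3.14,3.14,3.14,3.14])
def jac(q):
    p,R=fk(q,P);J=np.zeros((6,7))
    for i in range(7):
        d=q.copy();d[i]+=1e-5;a,b=fk(d,P);J[:3,i]=(a-p)/1e-5;J[3:,i]=(b*R.inv()).as_rotvec()/1e-5
    return p,R,J
def row(q,pt,Rt,lam=.02,w=.3,n=10):
    p,R=fk(q,P);d=pt-p;L=np.linalg.norm(d);pt=p+d*min(1,.05/max(L,1e-9))
    v=(Rt*R.inv()).as_rotvec();L=np.linalg.norm(v);Rt=Ro.from_rotvec(v*min(1,.15/max(L,1e-9)))*R
    q0=q.copy();q=q.copy()
    for _ in range(n):
        p,R,J=jac(q);e=np.r_[pt-p,w*(Rt*R.inv()).as_rotvec()];J[3:]*=w
        q=np.clip(q+J.T@np.linalg.solve(J@J.T+lam**2*np.eye(6),e),np.maximum(LO,q0-V),np.minimum(HI,q0+V))
    return q
def run(q,rows,**k):
    p,R=fk(np.array(q),P)
    for r in rows:
        q=row(np.array(q),p+.05*np.array(r[:3]),Ro.from_euler('z',8*(r[3] if len(r)>3 else 0),degrees=True)*R,**k)
    return q
if __name__=="__main__":
    T=[("14.5-14.9",[-1.54,-.28,1.31,2.04,.6,.48,-.35],[(.2,0,-.6),(.4,0,-1.2),(.5,0,-1.7),(.6,0,-2.2)],"-1.55 -.3 1.32 2.22 .96 .37 -.73"),
    ("17.4-17.9",[-2.15,-.3,1.32,1.33,.83,1.23,-.57],[(.7*i,.2*i,.7*i) for i in range(1,6)],"-2.24 -.3 1.32 1.1 .86 1.39 -.49"),
    ("13.8-14.5",[-1.28,-.3,.63,1.48,.52,1.24,-.41],[(.3,-.3,-.9),(.6,-.6,-1.7),(.9,-.9,-2.5),(1.1,-1.2,-3.3),(1.4,-1.5,-4.1),(1.6,-1.8,-4.9),(1.6,-1.8,-5.3)],"-1.54 -.28 1.31 2.04 .6 .48 -.35"),
    ("16.7-17.4",[-1.42,-.3,1.32,1.28,.29,1.12,.17],[(.2,.9,0),(.4,1.8,0),(.6,2.7,0),(.8,3.6,0),(1.2,4.5,0),(1.6,5.4,0),(2,6.2,0)],"-2.15 -.3 1.32 1.33 .83 1.23 -.57"),
    ("12.6-13",[-.52,.36,.28,.26,-.09,1.98,.04],[(-.6,-.2,.8),(-1.2,-.4,1.6),(-1.8,-.6,2.3),(-2.4,-.8,3)],"-.81 .21 .92 .27 -.43 1.98 .09")]
    for k in(dict(lam=.02,w=.3),dict(lam=.1,w=.3),dict(lam=.05,w=1),dict(lam=.02,w=.3,n=1),dict(lam=.1,w=1,n=3)):
        print(k)
        for n,q,r,o in T: print(n,run(q,r,**k).round(2),"obs",o)
E
python3 sim.py
```

```text
{'lam': 0.02, 'w': 0.3}
14.5-14.9 [-1.62  0.01  1.32  2.17  0.42  0.21 -0.31] obs -1.55 -.3 1.32 2.22 .96 .37 -.73
17.4-17.9 [-3.12 -0.3   1.32  0.35  1.7   1.97 -0.13] obs -2.24 -.3 1.32 1.1 .86 1.39 -.49
13.8-14.5 [-1.57 -0.26  1.32  2.04  0.53  0.44 -0.28] obs -1.54 -.28 1.31 2.04 .6 .48 -.35
16.7-17.4 [-1.1   0.32  1.21  1.1  -0.32  1.11  0.16] obs -2.15 -.3 1.32 1.33 .83 1.23 -.57
12.6-13 [-0.47  0.39  0.34  0.26 -0.18  1.98  0.06] obs -.81 .21 .92 .27 -.43 1.98 .09
{'lam': 0.1, 'w': 0.3}
14.5-14.9 [-1.61 -0.08  1.32  2.2   0.59  0.22 -0.5 ] obs -1.55 -.3 1.32 2.22 .96 .37 -.73
17.4-17.9 [-3.12 -0.3   1.32  0.52  1.55  1.93 -0.4 ] obs -2.24 -.3 1.32 1.1 .86 1.39 -.49
13.8-14.5 [-1.54 -0.26  1.32  2.05  0.54  0.44 -0.29] obs -1.54 -.28 1.31 2.04 .6 .48 -.35
16.7-17.4 [-1.08  0.3   1.16  1.1  -0.29  1.1   0.13] obs -2.15 -.3 1.32 1.33 .83 1.23 -.57
12.6-13 [-0.57  0.26  0.33  0.26 -0.09  1.98  0.04] obs -.81 .21 .92 .27 -.43 1.98 .09
{'lam': 0.05, 'w': 1}
14.5-14.9 [-1.69 -0.04  1.32  2.17  0.45  0.25 -0.39] obs -1.55 -.3 1.32 2.22 .96 .37 -.73
17.4-17.9 [-3.12 -0.3   1.32  0.38  
[... 589 characters left out ...]
27] obs -1.54 -.28 1.31 2.04 .6 .48 -.35
16.7-17.4 [-1.42  0.24  1.3   1.21 -0.18  1.05  0.06] obs -2.15 -.3 1.32 1.33 .83 1.23 -.57
12.6-13 [-0.48  0.37  0.28  0.26 -0.12  1.98  0.06] obs -.81 .21 .92 .27 -.43 1.98 .09
{'lam': 0.1, 'w': 1, 'n': 3}
14.5-14.9 [-1.65 -0.11  1.32  2.19  0.58  0.27 -0.48] obs -1.55 -.3 1.32 2.22 .96 .37 -.73
17.4-17.9 [-3.1  -0.3   1.32  0.68  1.39  1.9  -0.55] obs -2.24 -.3 1.32 1.1 .86 1.39 -.49
13.8-14.5 [-1.55 -0.26  1.32  2.04  0.53  0.45 -0.29] obs -1.54 -.28 1.31 2.04 .6 .48 -.35
16.7-17.4 [-1.1   0.31  1.19  1.11 -0.3   1.1   0.14] obs -2.15 -.3 1.32 1.33 .83 1.23 -.57
12.6-13 [-0.53  0.3   0.3   0.26 -0.1   1.98  0.04] obs -.81 .21 .92 .27 -.43 1.98 .09
```

```bash
python3 - <<'E'
from sim import *
from station import get_state
s=get_state();q=s["q"].copy()
p,R,J=jac(q);print(p.round(4),s["ee_pos"].round(4))
for w in(.3,1):
    W=np.diag([1,1,1,w,w,w]);Jw=W@J;Pi=Jw.T@np.linalg.inv(Jw@Jw.T+1e-3*np.eye(6))@W
    print("dq per 5cm x,y,z and 8.6deg yaw (w=%g)"%w);print((Pi[:,[0,1,2,5]]*[.05,.05,.05,.15]).round(3))
_,_,vt=np.linalg.svd(J);print("null",vt[-1].round(2))
E
```

```text
[0.5941 0.1106 0.7533] [0.5939 0.1099 0.7548]
dq per 5cm x,y,z and 8.6deg yaw (w=0.3)
[[-0.223 -0.157 -0.126  0.076]
 [-0.047  0.032  0.013 -0.062]
 [ 0.199  0.109  0.085 -0.124]
 [-0.075 -0.014 -0.173  0.007]
 [ 0.058  0.011  0.002 -0.024]
 [-0.008  0.002  0.103 -0.024]
 [ 0.027 -0.06   0.079  0.123]]
dq per 5cm x,y,z and 8.6deg yaw (w=1)
[[-0.241 -0.167 -0.142  0.083]
 [-0.046  0.033  0.013 -0.063]
 [ 0.215  0.119  0.099 -0.131]
 [-0.085 -0.02  -0.183  0.01 ]
 [ 0.058  0.011  0.001 -0.024]
 [ 0.006  0.01   0.115 -0.029]
 [ 0.03  -0.058  0.084  0.123]]
null [ 0.23  0.32  0.46  0.   -0.65 -0.36  0.29]
```

```bash
nproc; cat > plan.py <<'E'
from sim import *
from h import REL
from station import get_state
LENS=np.array([.708,.0134,.108]);el=np.radians(49);az=np.radians(12.3)
d=np.array([-np.cos(el)*np.cos(az),-np.cos(el)*np.sin(az),np.sin(el)]);ly=np.array([-np.sin(az),np.cos(az),0])
lx=np.cross(ly,d)
def score(p,R):   # window in lens frame, facing err, level err
    S=R@REL; win=p-.015*R[:,2]-.0475*S[:,2]; v=win-LENS
    return np.array([v@lx,v@ly,v@d,np.arccos(S[:,2]@d),np.arccos(min(1,S[:,1]@ly)),np.arccos(S[2,2])])
def target(R,st=.155):
    S=R@REL; return LENS+st*d+.015*R[:,2]+.0475*S[:,2]
def go(q,way,tw,n=2,step=.04):
    mar=9;p,R0=fk(q,P);N=0
    for k,wp in enumerate(way):
        a=p.copy();m=max(1,int(np.ceil(np.linalg.norm(wp-a)/step)));N+=m
        for i in range(1,m+1):
            R=Ro.from_euler('z',tw if k else tw*i/m)*R0
            q=row(q,a+(wp-a)*i/m,R,n=n)
            mg=np.minimum(q-LO,HI-q)
            if mg[[0,1,2,3,4,6]].min()<.01 : return None
            mar=min(mar,mg.min())
        p,_=fk(q,P)
        if np.linalg.norm(p-wp)>.03:return None
    return q,mar,N
def trial(seed):
    r=np.random.default_rng(seed);q0=np.load("q0.npy");_,R=fk(q0,P);tw=np.radians(3)
    t=target((Ro.from_euler('z',tw)*R).as_matrix(),r.uniform(.14,.175))
    way=[np.round(r.uniform([.25,-.35,.4],[.6,.35,.8]),2) for _ in range(r.integers(2,4))]
    pre=t+.10*d
    o=go(q0,way+[pre,t],tw)
    if o is None:return None
    p,R=fk(o[0],P);return seed,way+[pre,t],o,score(p,R.as_matrix())
if __name__=="__main__":
    from multiprocessing import Pool
    np.save("q0.npy",get_state()["q"]);_,R=fk(np.load("q0.npy"),P);print("now",score(_,R.as_matrix()).round(3),"target",target(R.as_matrix()))
    with Pool() as pool: out=[x for x in pool.map(trial,range(480),chunksize=4) if x]
    out.sort(key=lambda x:-min(x[2][1],.15)+.003*x[2][2])
    print(len(out))
    for x in out[:5]:print([w.round(3).tolist() for w in x[1]],x[2][0].round(2),x[2][1:],x[3].round(3))
E
time timeout 500 env OMP_NUM_THREADS=1 python3 plan.py
```

```text
4
now [0.359 0.118 0.514 0.153 0.072 0.854] target [ 0.58443256 -0.0119566   0.24638229]
0
real	0m1.297s
user	0m2.587s
sys	0m0.194s
```

```bash
sed -i 's/if mg\[\[0,1,2,3,4,6\]\].min()<.01 : return None/if (k>0 or i>4) and mg[[0,1,2,3,4,6]].min()<.01: return None/; s/mar=min(mar,mg.min())/mar=min(mar,mg.min()) if k else mar/; s/range(480)/range(2400)/' plan.py
time timeout 560 env OMP_NUM_THREADS=1 python3 plan.py
```

```text
now [0.359 0.118 0.514 0.153 0.072 0.854] target [ 0.58443256 -0.0119566   0.24638229]
0
real	0m6.027s
user	0m22.403s
sys	0m0.148s
```

```bash
python3 - <<'E'
from plan import *
q0=np.load("q0.npy")
for w in([.4,.11,.75],[.4,.11,.65],[.4,-.1,.7],[.45,0,.6],[.45,.3,.6]):
    q=q0.copy();p,R=fk(q,P);w=np.array(w)
    print(w)
    for i in range(1,9): 
        q=row(q,p+(w-p)*min(1,i/6),R,n=2)
        if i%2==0:print("  ",q.round(2),fk(q,P)[0].round(3))
# reachable IK at the target for varied tilt
from h import REL
for tilt in(.6,.66,.72,.8):
  for stf in(.13,.15,.175):
    S=np.c_[np.cross(ly,(zz:=np.array([-np.sin(tilt)*np.cos(az),-np.sin(tilt)*np.sin(az),np.cos(tilt)]))),ly,zz]
    Rt=S@REL.T;t=target(Rt,stf);o=[]
    for q3 in np.linspace(-1.3,1.3,9):
        q,e=ik(t,Ro.from_matrix(Rt),np.array([-q3*.6,.2,q3,2.1,.5-.8*q3,.3,-.5+q3*.5]),w=.002)
        if e<.02:o.append(q.round(2)[[0,1,2,5]].tolist()+[round(float(np.minimum(q-LO,HI-q).min()),2)])
    print(tilt,stf,sorted(o,key=lambda a:-a[-1])[:2],len(o),min([a[2] for a in o],default=0),max([a[2] for a in o],default=0))
E
```

```text
[0.4  0.11 0.75]
   [-1.9  -0.28  0.96  1.22  0.83  1.41 -0.55] [0.529 0.11  0.752]
   [-1.73 -0.3   0.64  1.31  0.89  1.51 -0.66] [0.462 0.127 0.749]
   [-1.65 -0.3   0.41  1.38  0.93  1.63 -0.77] [0.397 0.149 0.741]
   [-1.62 -0.3   0.4   1.38  0.91  1.61 -0.76] [0.398 0.146 0.741]
[0.4  0.11 0.65]
   [-1.85 -0.3   0.9   1.34  0.86  1.35 -0.62] [0.528 0.116 0.719]
   [-1.68 -0.3   0.6   1.54  0.92  1.39 -0.79] [0.46  0.146 0.677]
   [-1.6  -0.3   0.4   1.7   0.94  1.44 -0.95] [0.401 0.167 0.629]
   [-1.55 -0.3   0.37  1.71  0.92  1.41 -0.95] [0.4   0.167 0.623]
[ 0.4 -0.1  0.7]
   [-1.85 -0.3   0.93  1.28  0.87  1.39 -0.54] [0.534 0.094 0.739]
   [-1.65 -0.3   0.68  1.4   0.89  1.42 -0.59] [0.486 0.099 0.72 ]
   [-1.55 -0.3   0.53  1.51  0.88  1.42 -0.69] [0.453 0.119 0.688]
   [-1.48 -0.3   0.46  1.61  0.87  1.37 -0.76] [0.438 0.13  0.655]
[0.45 0.   0.6 ]
   [-1.87 -0.3   0.96  1.35  0.87  1.32 -0.59] [0.543 0.106 0.711]
   [-1.66 -0.3   0.73  1.57  0.91  1.28 -0.7 ] [0.501 0.112 0.655]
   [-1.54 -0.3   0.6   1.75  0.93  1.21 -0.82] [0.472 0.12  0.597]
   [-1.45 -0.3   0.55  1.85
[... 688 characters left out ...]
0.48, -1.12, 0.39, 0.22], [0.68, 0.38, -0.85, 0.23, 0.22]] 9 -1.12 0.18
0.66 0.175 [[0.81, 0.36, -0.99, 0.26, 0.25], [0.68, 0.31, -0.79, 0.18, 0.17]] 9 -1.21 0.67
0.72 0.13 [[0.81, 0.52, -1.09, 0.4, 0.24], [0.77, 0.5, -1.03, 0.36, 0.24]] 8 -1.16 -0.89
0.72 0.15 [[0.82, 0.45, -1.06, 0.32, 0.23], [0.78, 0.42, -0.98, 0.28, 0.23]] 6 -1.16 -0.87
0.72 0.175 [[0.92, 0.41, -1.14, 0.31, 0.2], [0.79, 0.34, -0.94, 0.19, 0.18]] 5 -1.14 -0.7
0.8 0.13 [[0.88, 0.6, -1.21, 0.52, 0.13], [0.88, 0.61, -1.22, 0.53, 0.12]] 8 -1.31 -1.21
0.8 0.15 [[0.93, 0.55, -1.24, 0.48, 0.1], [0.93, 0.56, -1.26, 0.49, 0.08]] 7 -1.33 -1.24
0.8 0.175 [[0.99, 0.48, -1.27, 0.41, 0.07], [1.0, 0.49, -1.29, 0.42, 0.05]] 7 -1.34 -1.27
```

```bash
cat > plan2.py <<'E'
from plan import *
W1=np.array([.45,.3,.6])
def seg(q,wp,R,ok,step=.045,extra=0):
    a,_=fk(q,P);m=max(1,int(np.ceil(np.linalg.norm(wp-a)/step)))
    for i in range(1,m+1+extra):
        q=row(q,a+(wp-a)*min(1,i/m),R,n=2);mg=np.minimum(q-LO,HI-q)
        if mg[ok].min()<.03:return None,m
    return q,m+extra
def trial(seed):
    r=np.random.default_rng(seed);q=np.load("q0.npy");_,R=fk(q,P);tw=np.radians(r.choice([0,3,3,-10,15,30,-25]))
    q,N=seg(q,W1,R,[4])
    Rt=Ro.from_euler('z',tw)*R;Rf=Ro.from_euler('z',np.radians(3))*R
    way=[]
    for _ in range(r.integers(1,4)):
        rr,a,z=r.uniform(.4,.85),r.uniform(-.9,1.3),r.uniform(.38,.85)
        wp=np.round([rr*np.cos(a),rr*np.sin(a),z],2);way.append(wp)
        q,m=seg(q,wp,Rt,[0,1,2,3,4,5,6]);N+=m
        if q is None or np.linalg.norm(fk(q,P)[0]-wp)>.03:return None
    t=target(Rf.as_matrix(),r.uniform(.15,.175))
    q,m=seg(q,t+.12*d,Rf,[0,1,2,4,6]);N+=m
    if q is None:return None
    q,m=seg(q,t,Rf,[0,1,2,4,6],extra=3);N+=m
    if q is None:return None
    p,R=fk(q,P);s=score(p,R.as_matrix())
    return seed,np.degrees(tw),way,t,q,N,s
if __name__=="__main__":
    from multiprocessing import Pool
    with Pool() as pool: out=[x for x in pool.map(trial,range(6000),chunksize=8) if x]
    c=lambda x:np.maximum(0,np.abs(x[6][:2])-.01).sum()*10+max(0,abs(x[6][2]-.15)-.025)*10+max(0,x[6][3]-.08)*3+max(0,x[6][4]-.08)*3+x[5]*.003-.3*min(.2,np.minimum(x[4]-LO,HI-x[4])[[0,1,2,4,6]].min())
    out.sort(key=c);print(len(out))
    for x in out[:6]:print(round(c(x),3),x[1].round(),[w.tolist() for w in x[2]],x[3].round(3),x[4].round(2),x[5],x[6].round(3))
E
time timeout 560 env OMP_NUM_THREADS=1 python3 plan2.py
```

```text
43
1.137 0.0 [[0.37, 0.61, 0.42], [0.4, 0.38, 0.69], [0.72, 0.24, 0.52]] [ 0.587 -0.013  0.244] [-0.32  0.15  0.19  2.3  -0.94  0.01  1.07] 48 [-0.022  0.075  0.201  0.038  0.088  0.684]
1.614 -25.0 [[0.75, 0.15, 0.45]] [ 0.576 -0.015  0.257] [ 0.79  0.38 -0.91  2.25 -1.07  0.01  1.42] 30 [-0.034  0.064  0.167  0.212  0.217  0.71 ]
1.619 -25.0 [[0.46, 0.16, 0.68], [0.68, 0.13, 0.42]] [ 0.586 -0.013  0.245] [ 0.16  0.25 -0.14  2.36  0.26  0.01 -0.  ] 31 [-0.124  0.002  0.182  0.205  0.053  0.517]
1.65 -25.0 [[0.74, 0.14, 0.43]] [ 0.581 -0.014  0.251] [ 0.45  0.26 -0.49  2.36 -0.05  0.01  0.32] 29 [-0.111  0.037  0.181  0.173  0.07   0.554]
1.777 -25.0 [[0.66, 0.14, 0.4]] [ 0.573 -0.016  0.26 ] [-0.11  0.19  0.11  2.38  0.39  0.01 -0.14] 27 [-0.11   0.016  0.199  0.188  0.122  0.551]
1.827 -25.0 [[0.74, 0.21, 0.44]] [ 0.586 -0.013  0.244] [ 0.36  0.26 -0.38  2.38  0.05  0.01  0.22] 29 [-0.13   0.027  0.182  0.2    0.044  0.518]
real	0m33.817s
user	2m13.073s
sys	0m0.255s
```

>>> jog_arm(
  deltas=[
    {"claw": 0.1,"travel": [-0.4,0.54,-0.44],"twist": 0},
    {"claw": 0.1,"travel": [-0.8,1.08,-0.88],"twist": 0},
    {"claw": 0.1,"travel": [-1.2,1.6,-1.3],"twist": 0},
    {"claw": 0.1,"travel": [-1.6,2.15,-1.75],"twist": 0},
    {"claw": 0.1,"travel": [-2.05,2.7,-2.2],"twist": 0},
    {"claw": 0.1,"travel": [-2.5,3.25,-2.65],"twist": 0},
    {"claw": 0.1,"travel": [-2.9,3.8,-3.1],"twist": 0},
  ],
)

```text
time: 18.6
ee_pos: [0.4476, 0.3018, 0.5981]
orientation: [0.583, 0.698, 0.285, 0.303]
contact_force: [1.1, 0.6, -2.9]
width: 0.0458
grip_force: 49.9
```

```bash
python3 -c "
from h import *;sens()"
sed -i 's/    q,N=seg(q,W1,R,\[4\])/    N=0/' plan2.py
python3 -c "
from station import get_state;import numpy as np;np.save('q0.npy',get_state()['q'])"
timeout 500 env OMP_NUM_THREADS=1 python3 plan2.py
```

```text
t 18.6 q [-2.03 -0.1   0.92  1.62  0.86  1.2  -1.09] 
p [0.4476 0.3018 0.5981] toolz [ 0.755  0.044 -0.654] tooly [0.641 0.159 0.751]
sens tilt 0.853 az of -z 7.0 y [-0.174  0.983 -0.06 ] az y 100.0
41
0.839 0.0 [[0.37, 0.61, 0.42], [0.4, 0.38, 0.69], [0.72, 0.24, 0.52]] [ 0.587 -0.013  0.244] [-0.14  0.21  0.03  2.27 -1.01  0.01  1.2 ] 41 [-0.026  0.064  0.176  0.066  0.105  0.651]
1.567 -25.0 [[0.46, 0.16, 0.68], [0.68, 0.13, 0.42]] [ 0.586 -0.013  0.245] [ 0.19  0.25 -0.17  2.36  0.23  0.01  0.03] 24 [-0.123  0.005  0.181  0.201  0.047  0.519]
1.569 -25.0 [[0.75, 0.15, 0.45]] [ 0.576 -0.015  0.257] [ 0.82  0.39 -0.93  2.25 -1.07  0.01  1.42] 23 [-0.032  0.062  0.169  0.214  0.219  0.718]
1.611 -25.0 [[0.74, 0.14, 0.43]] [ 0.581 -0.014  0.251] [ 0.46  0.27 -0.5   2.35 -0.07  0.01  0.34] 22 [-0.11   0.038  0.181  0.172  0.074  0.557]
1.8 -25.0 [[0.66, 0.14, 0.4]] [ 0.573 -0.016  0.26 ] [-0.1   0.19  0.09  2.38  0.37  0.01 -0.11] 20 [-0.112  0.02   0.199  0.186  0.121  0.549]
1.81 -25.0 [[0.74, 0.21, 0.44]] [ 0.586 -0.013  0.244] [ 0.37  0.26 -0.39  2.37  0.04  0.01  0.23] 22 [-0.13   0.029  0.181  0.2    0.048  0.519]
```

```bash
cat > plan3.py <<'E'
from plan2 import *
def trial(seed):
    r=np.random.default_rng(seed);q=np.load("q0.npy");_,R=fk(q,P);N=0
    Rz=lambda a:Ro.from_euler('z',a,degrees=True)
    Rf=Rz(3)*R;way=[]
    t=target(Rf.as_matrix(),r.uniform(.145,.175))
    for k in range(r.integers(1,4)):
        wp=np.round(r.uniform([.4,-.45,.38],[.78,.5,.7]),2);tw=float(r.choice([0,3,-24,-40,24,40]));way.append((wp.tolist(),tw))
        q,m=seg(q,wp,Rz(tw)*R,[0,1,2,3,4,6],extra=2);N+=m
        if q is None or np.linalg.norm(fk(q,P)[0]-wp)>.05:return None
    pre=np.round(t+np.array([r.uniform(-.1,.05),r.uniform(-.25,.25),r.uniform(.07,.18)]),2);way.append((pre.tolist(),3.))
    q,m=seg(q,pre,Rf,[0,1,2,4,6],extra=3);N+=m
    if q is None:return None
    q,m=seg(q,t,Rf,[0,1,2,4,6],extra=5);N+=m
    if q is None:return None
    p,R=fk(q,P);return seed,0,way,t,q,N,score(p,R.as_matrix())
c=lambda x:np.maximum(0,np.abs(x[6][:2])-.01).sum()*10+max(0,abs(x[6][2]-.15)-.025)*10+max(0,x[6][3]-.08)*3+max(0,x[6][4]-.08)*3+x[5]*.003-.3*min(.2,np.minimum(x[4]-LO,HI-x[4])[[0,1,2,4,6]].min())
if __name__=="__main__":
    from multiprocessing import Pool
    with Pool() as pool: out=[x for x in pool.map(trial,range(30000),chunksize=16) if x]
    out.sort(key=c);print(len(out))
    for x in out[:6]:print(round(c(x),3),x[2],x[3].round(3),x[4].round(2),x[5],x[6].round(3))
E
time timeout 570 env OMP_NUM_THREADS=1 python3 plan3.py
```

```text
2261
0.208 [([0.75, 0.23, 0.44], -40.0), ([0.49, 0.08, 0.37], 3.0)] [ 0.583 -0.014  0.249] [ 0.52  0.34 -0.61  2.33  2.88  0.34 -2.6 ] 29 [0.    0.    0.158 0.14  0.061 0.853]
0.214 [([0.65, 0.22, 0.58], -24.0), ([0.63, 0.11, 0.59], 24.0), ([0.49, 0.15, 0.37], 3.0)] [ 0.58  -0.014  0.252] [ 0.52  0.32 -0.6   2.33  2.9   0.33 -2.62] 31 [0.    0.    0.163 0.14  0.061 0.853]
0.22 [([0.48, 0.32, 0.47], -24.0), ([0.72, 0.14, 0.55], 24.0), ([0.49, 0.07, 0.37], 3.0)] [ 0.581 -0.014  0.251] [ 0.66  0.37 -0.8   2.33  2.66  0.36 -2.37] 33 [0.    0.    0.161 0.14  0.061 0.853]
0.222 [([0.51, 0.16, 0.52], -40.0), ([0.68, 0.16, 0.59], -40.0), ([0.51, 0.07, 0.35], 3.0)] [ 0.585 -0.013  0.246] [ 0.47  0.34 -0.55  2.33  2.94  0.35 -2.66] 32 [0.    0.    0.155 0.14  0.061 0.853]
0.223 [([0.66, 0.41, 0.47], 0.0), ([0.44, 0.21, 0.44], 24.0), ([0.56, 0.08, 0.35], 3.0)] [ 0.589 -0.012  0.241] [ 0.64  0.4  -0.79  2.32  2.65  0.39 -2.34] 34 [0.    0.    0.148 0.14  0.061 0.853]
0.226 [([0.6, 0.31, 0.63], -24.0), ([0.75, 0.35, 0.56], 24.0), ([0.49, 0.03, 0.36], 3.0)] [ 0.591 -0.012  0.239] [ 0.57  0.39 -0.7   2.32  2.74  0.38 -2.45] 35 [0.    0.    0.146 0.14  0.061 0.853]
real	1m51.171s
user	7m21.200s
sys	0m0.616s
```

```bash
python3 - <<'E'
s=open('plan3.py').read()
s=s.replace("max(0,x[6][3]-.08)*3","max(0,x[6][3]-.02)*10")
open('plan3.py','w').write(s)
E
time timeout 570 env OMP_NUM_THREADS=1 python3 plan3.py
```

```text
2261
1.01 [([0.49, 0.45, 0.54], 0.0), ([0.71, 0.43, 0.55], -24.0), ([0.5, 0.05, 0.38], 3.0)] [ 0.582 -0.014  0.249] [ 0.29  0.32 -0.49  2.32  2.56  0.32 -2.39] 36 [-0.011  0.04   0.148  0.085  0.074  0.787]
1.114 [([0.63, -0.01, 0.63], -24.0), ([0.52, 0.21, 0.4], 3.0)] [ 0.579 -0.015  0.254] [ 0.21  0.3  -0.4   2.33  2.6   0.31 -2.44] 34 [-0.011  0.041  0.153  0.092  0.092  0.788]
1.163 [([0.54, 0.23, 0.4], -40.0), ([0.68, 0.09, 0.41], 0.0), ([0.58, 0.05, 0.38], 3.0)] [ 0.577 -0.015  0.256] [ 0.39  0.27 -0.4   2.26  0.06  0.01  0.21] 30 [-0.053  0.009  0.171  0.09   0.04   0.626]
1.175 [([0.77, 0.39, 0.5], 0.0), ([0.7, 0.38, 0.55], 40.0), ([0.69, 0.37, 0.42], -40.0), ([0.62, -0.01, 0.33], 3.0)] [ 0.575 -0.015  0.258] [ 0.44  0.26 -0.46  2.27  0.02  0.01  0.26] 38 [-0.054  0.012  0.174  0.087  0.045  0.631]
1.193 [([0.7, 0.23, 0.45], -24.0), ([0.61, 0.03, 0.36], 3.0)] [ 0.577 -0.015  0.255] [ 0.43  0.27 -0.45  2.27  0.01  0.01  0.27] 26 [-0.054  0.012  0.171  0.091  0.046  0.627]
1.204 [([0.43, 0.43, 0.62], -40.0), ([0.71, 0.49, 0.57], 24.0), ([0.45, 0.26, 0.45], 24.0), ([0.62, 0.03, 0.38], 3.0)] [ 0.577 -0.015  0.256] [ 0.42  0.27 -0.44  2.26  0.02  0.01  0.25] 44 [-0.053  0.011  0.171  0.089  0.045  0.629]
real	1m39.381s
user	6m34.585s
sys	0m0.387s
```

>>> jog_arm(
  deltas=[
    {"claw": 0.1,"travel": [0.72,-0.2,-0.42],"twist": -0.5},
    {"claw": 0.1,"travel": [1.44,-0.4,-0.84],"twist": -1},
    {"claw": 0.1,"travel": [2.16,-0.6,-1.26],"twist": -1.5},
    {"claw": 0.1,"travel": [2.9,-0.8,-1.7],"twist": -2},
    {"claw": 0.1,"travel": [3.6,-1.0,-2.1],"twist": -2.5},
    {"claw": 0.1,"travel": [4.3,-1.2,-2.5],"twist": -3},
    {"claw": 0.1,"travel": [5.05,-1.44,-2.96],"twist": -3},
  ],
)

```text
time: 19.3
ee_pos: [0.7035, 0.2338, 0.448]
orientation: [0.713, 0.564, 0.215, 0.356]
contact_force: [0.5, 2.1, -2.7]
width: 0.0454
grip_force: 49.9
```

```bash
python3 - <<'E'
from plan import *
from h import sens
s,R,S=sens();q0=s["q"];Rz=lambda a:Ro.from_euler('z',a,degrees=True)
R=Ro.from_matrix(R);Rf=Rz(27)*R
from plan2 import seg
t=target(Rf.as_matrix(),.16);al=[4]
for mid in([.61,.03,.36],[.60,.02,.32],[.6,.05,.30],[.62,.05,.34],[.49,.08,.37]):
    q,m=seg(q0,np.array(mid),Rf,al,extra=2);p,R1=fk(q,P);s1=score(p,R1.as_matrix())
    Rg=R1
    b,m2=seg(q,np.array([.49,.08,.40]),Rg,al,extra=1);t2=target(Rg.as_matrix(),.16)
    e,m3=seg(b,t2,Rg,al,extra=3);p,R2=fk(e,P)
    print(mid,m,q.round(2),s1.round(3),"| back",m2,m3,b.round(2),e.round(2),score(p,R2.as_matrix()).round(3))
E
```

```text
t 19.3 q [-1.19  0.54  0.98  1.47  0.2   0.7  -0.78] 
p [0.7035 0.2338 0.448 ] toolz [ 0.709 -0.265 -0.653] tooly [ 0.651 -0.11   0.751]
sens tilt 0.854 az of -z -16.8 y [ 0.236  0.97  -0.063] az y 76.3
[0.61, 0.03, 0.36] 8 [ 0.07  0.14 -0.16  2.11 -0.1   0.04  0.26] [0.1   0.037 0.218 0.141 0.067 0.853] | back 5 8 [ 0.02 -0.12 -0.27  2.24  0.46  0.19 -0.44] [-0.38  0.27  0.48  2.29  0.78  0.01 -0.58] [-0.08  -0.052  0.186  0.277  0.227  0.594]
[0.6, 0.02, 0.32] 8 [-0.01  0.18 -0.12  2.19  0.2   0.01 -0.02] [0.034 0.065 0.191 0.038 0.1   0.754] | back 5 8 [-0.04 -0.11 -0.18  2.16  0.13  0.33 -0.04] [ 0.5   0.3  -0.55  2.24 -0.26  0.01  0.6 ] [-0.037  0.02   0.163  0.089  0.114  0.65 ]
[0.6, 0.05, 0.3] 8 [-0.28  0.21  0.19  2.22  0.27  0.01 -0.16] [0.005 0.048 0.179 0.064 0.076 0.7  ] | back 5 8 [-0.61 -0.1   0.26  2.11  0.48  0.48 -0.47] [ 0.09  0.26 -0.11  2.2  -0.04  0.01  0.26] [-0.013  0.003  0.16   0.077  0.066  0.661]
[0.62, 0.05, 0.34] 8 [-0.12  0.18  0.01  2.12  0.11  0.01  0.02] [0.088 0.054 0.193 0.114 0.064 0.826] | back 5 8 [-0.4  -0.12  0.09  2.22  0.61  0.27 -0.59] [-0.27  0.26  0.36  2.29  0.75  0.01 -0.54] [-0.075 -0.047  0.183  0.245  0.195  0.594]
[0.49, 0.08, 0.37] 9 [-1.11 -0.14  0.72  2.31  1.31  0.28 -1.29] [0.026 0.111 0.296 0.141 0.065 0.854] | back 2 8 [-1.17 -0.2   0.71  2.25  1.1   0.4  -1.08] [-1.07  0.46  1.32  2.26  1.49  0.01 -1.41] [-0.019 -0.116  0.25   0.577  0.574  0.834]
```

>>> jog_arm(
  deltas=[
    {"claw": 0.1,"travel": [-0.3,-0.55,-0.35],"twist": 0.5},
    {"claw": 0.1,"travel": [-0.65,-1.15,-0.8],"twist": 1.05},
    {"claw": 0.1,"travel": [-1.0,-1.75,-1.25],"twist": 1.6},
    {"claw": 0.1,"travel": [-1.35,-2.4,-1.7],"twist": 2.2},
    {"claw": 0.1,"travel": [-1.7,-3.0,-2.2],"twist": 2.8},
    {"claw": 0.1,"travel": [-1.95,-3.45,-2.6],"twist": 3.37},
    {"claw": 0.1,"travel": [-2.07,-3.68,-2.96],"twist": 3.37},
    {"claw": 0.1,"travel": [-2.07,-3.68,-2.96],"twist": 3.37},
  ],
)

```text
time: 20.1
ee_pos: [0.6086, 0.058, 0.3136]
orientation: [0.592, 0.709, 0.255, 0.286]
contact_force: [-0.4, 0.8, -3.6]
width: 0.0459
grip_force: 49.9
```

```bash
cat > nxt.py <<'E'
from plan import *
from plan2 import seg
from h import sens
s,R,S=sens();q=s["q"];print("score",score(s["ee_pos"],R).round(3))
R=Ro.from_matrix(R)
for st_ in(.15,.165,.175):
    t=target(R.as_matrix(),st_);b,m=seg(q,t,R,[4],extra=2,step=.03);p,R2=fk(b,P);print(st_,t.round(4),((t-s["ee_pos"])/.05).round(2),b.round(2),score(p,R2.as_matrix()).round(3))
E
python3 nxt.py
```

```text
t 20.1 q [-0.36  0.21  0.21  2.12  1.03  0.06 -1.  ] 
p [0.6086 0.058  0.3136] toolz [ 0.708  0.023 -0.706] tooly [0.694 0.168 0.7  ]
sens tilt 0.781 az of -z 5.8 y [-0.169  0.983 -0.068] az y 99.8
score [0.071 0.063 0.18  0.101 0.082 0.781]
0.15 [ 0.5892 -0.0106  0.2444] [-0.39 -1.37 -1.39] [-0.79  0.39  0.93  2.25  1.12  0.01 -1.07] [-0.045 -0.077  0.191  0.417  0.398  0.691]
0.165 [ 0.5796 -0.0127  0.2557] [-0.58 -1.41 -1.16] [-0.77  0.34  0.89  2.25  1.12  0.01 -1.05] [-0.04  -0.066  0.196  0.369  0.353  0.689]
0.175 [ 0.5732 -0.0141  0.2632] [-0.71 -1.44 -1.01] [-0.74  0.3   0.85  2.26  1.12  0.01 -1.04] [-0.036 -0.058  0.199  0.334  0.322  0.69 ]
```

```bash
python3 -c "
from station import get_state;import numpy as np;np.save('q0.npy',get_state()['q'])"
sed -i 's/range(r.integers(1,4)):/range(r.integers(0,3)):/; s/\[.4,-.45,.38\],\[.78,.5,.7\]/[.42,-.3,.32],[.7,.35,.5]/; s/\[0,3,-24,-40,24,40\]/[0,3,-16,16,-32,32]/; s/range(30000)/range(9000)/' plan3.py
timeout 570 env OMP_NUM_THREADS=1 python3 plan3.py
```

```text
5541
0.471 [([0.45, 0.19, 0.32], 16.0), ([0.59, -0.06, 0.33], 3.0)] [ 0.585 -0.013  0.249] [ 0.33  0.27 -0.35  2.18  1.65  0.04 -1.4 ] 24 [ 0.004 -0.018  0.166  0.058  0.064  0.705]
0.553 [([0.52, 0.07, 0.32], 3.0)] [ 0.589 -0.012  0.245] [ 0.57  0.35 -0.71  2.26  2.39  0.27 -2.12] 14 [0.    0.    0.151 0.077 0.069 0.78 ]
0.554 [([0.51, 0.12, 0.34], 3.0)] [ 0.577 -0.014  0.259] [ 0.66  0.32 -0.79  2.27  2.33  0.23 -2.05] 15 [-0.003 -0.006  0.169  0.077  0.069  0.78 ]
0.554 [([0.52, 0.1, 0.33], 3.0)] [ 0.577 -0.015  0.259] [ 0.64  0.32 -0.78  2.27  2.3   0.24 -2.03] 15 [0.    0.    0.17  0.077 0.069 0.78 ]
0.557 [([0.5, 0.12, 0.34], 3.0)] [ 0.577 -0.014  0.259] [ 0.63  0.32 -0.77  2.27  2.32  0.23 -2.05] 15 [0.    0.    0.169 0.077 0.069 0.78 ]
0.557 [([0.55, 0.16, 0.34], 3.0)] [ 0.578 -0.014  0.258] [ 0.62  0.32 -0.76  2.27  2.33  0.23 -2.06] 16 [0.    0.    0.168 0.077 0.069 0.78 ]
```

>>> jog_arm(
  deltas=[
    {"claw": 0.1,"travel": [-0.9,0.12,0.06],"twist": 0.375},
    {"claw": 0.1,"travel": [-1.77,0.24,0.13],"twist": 0.375},
    {"claw": 0.1,"travel": [-1.77,0.24,0.13],"twist": 0.375},
    {"claw": 0.1,"travel": [-1.77,0.24,0.13],"twist": 0.375},
    {"claw": 0.1,"travel": [-1.77,0.24,0.13],"twist": 0.375},
  ],
)

```text
time: 20.6
ee_pos: [0.5197, 0.0724, 0.3195]
orientation: [0.573, 0.725, 0.263, 0.278]
contact_force: [0.5, -0.9, -3.4]
width: 0.0455
grip_force: 49.9
```

```bash
python3 nxt.py
```

```text
t 20.6 q [-0.78  0.06  0.57  2.3   1.34  0.07 -1.3 ] 
p [0.5197 0.0724 0.3195] toolz [ 0.704  0.062 -0.707] tooly [0.684 0.207 0.699]
sens tilt 0.779 az of -z 9.0 y [-0.224  0.972 -0.068] az y 103.0
score [0.011 0.097 0.24  0.075 0.069 0.779]
0.15 [ 0.5894 -0.0118  0.2444] [ 1.4  -1.68 -1.5 ] [-0.05  0.26  0.06  2.18  1.76  0.03 -1.54] [ 0.007 -0.029  0.163  0.141  0.151  0.697]
0.165 [ 0.5798 -0.0139  0.2557] [ 1.2  -1.73 -1.28] [-0.18  0.23  0.18  2.19  1.7   0.01 -1.49] [ 0.011 -0.014  0.178  0.132  0.151  0.713]
0.175 [ 0.5734 -0.0153  0.2633] [ 1.07 -1.75 -1.12] [-0.31  0.22  0.35  2.21  1.63  0.01 -1.45] [ 0.002 -0.029  0.188  0.176  0.18   0.712]
```

```bash
python3 -c "
from station import get_state;import numpy as np;np.save('q0.npy',get_state()['q'])"
sed -i 's/Rf=Rz(3)/Rf=Rz(0)/; s/,3.))/,0.))/; s/range(9000)/range(4000)/' plan3.py
timeout 570 env OMP_NUM_THREADS=1 python3 plan3.py
```

```text
2074
0.478 [([0.55, 0.2, 0.33], 0.0)] [ 0.581 -0.014  0.254] [ 0.51  0.31 -0.63  2.27  2.45  0.22 -2.19] 17 [-0.001  0.005  0.161  0.069  0.078  0.772]
0.527 [([0.51, 0.07, 0.32], 0.0)] [ 0.59  -0.012  0.243] [ 0.53  0.35 -0.66  2.26  2.46  0.25 -2.19] 13 [0.    0.    0.149 0.075 0.069 0.779]
0.527 [([0.5, 0.1, 0.32], 0.0)] [ 0.584 -0.013  0.251] [ 0.48  0.31 -0.57  2.27  2.6   0.21 -2.34] 13 [0.    0.    0.159 0.075 0.069 0.779]
0.528 [([0.49, 0.13, 0.34], 0.0)] [ 0.577 -0.015  0.26 ] [ 0.59  0.3  -0.71  2.27  2.39  0.21 -2.12] 15 [0.    0.    0.17  0.074 0.069 0.778]
0.529 [([0.5, 0.14, 0.34], 0.0)] [ 0.58  -0.014  0.255] [ 0.57  0.32 -0.69  2.27  2.41  0.22 -2.14] 15 [0.    0.    0.164 0.074 0.069 0.778]
0.529 [([0.52, 0.15, 0.33], 0.0)] [ 0.579 -0.014  0.257] [ 0.58  0.31 -0.7   2.27  2.4   0.22 -2.13] 15 [0.    0.    0.166 0.074 0.069 0.779]
```

>>> jog_arm(
  deltas=[
    {"claw": 0.1,"travel": [-0.2,0.48,0.1],"twist": 0},
    {"claw": 0.1,"travel": [-0.4,0.95,0.2],"twist": 0},
    {"claw": 0.1,"travel": [-0.4,0.95,0.2],"twist": 0},
    {"claw": 0.1,"travel": [-0.4,0.95,0.2],"twist": 0},
  ],
)

```text
time: 21.0
ee_pos: [0.5002, 0.1187, 0.3294]
orientation: [0.573, 0.724, 0.262, 0.279]
contact_force: [-0.0, -0.5, -3.1]
width: 0.0454
grip_force: 49.9
```

```bash
sed -i 's/step=.03/step=.045/;s/extra=2/extra=4/' nxt.py; python3 nxt.py
```

```text
t 21.0 q [-0.88  0.03  0.47  2.29  1.25  0.23 -1.33] 
p [0.5002 0.1187 0.3294] toolz [ 0.704  0.059 -0.707] tooly [0.685 0.205 0.699]
sens tilt 0.779 az of -z 8.8 y [-0.221  0.973 -0.069] az y 102.8
score [0.011 0.146 0.253 0.076 0.07  0.779]
0.15 [ 0.5894 -0.0118  0.2444] [ 1.78 -2.61 -1.7 ] [ 0.4   0.33 -0.55  2.27  2.52  0.26 -2.3 ] [0.    0.016 0.148 0.076 0.07  0.779]
0.165 [ 0.5798 -0.0139  0.2557] [ 1.59 -2.65 -1.47] [ 0.47  0.31 -0.65  2.28  2.43  0.23 -2.18] [0.003 0.035 0.16  0.064 0.086 0.778]
0.175 [ 0.5734 -0.0153  0.2633] [ 1.46 -2.68 -1.32] [ 0.45  0.28 -0.6   2.27  2.29  0.19 -2.05] [-0.004  0.022  0.167  0.051  0.083  0.75 ]
```

Go to the 0.155 m standoff: delta (1.75, −2.62, −1.62).

>>> jog_arm(
  deltas=[
    {"claw": 0.1,"travel": [0.42,-0.64,-0.4],"twist": 0},
    {"claw": 0.1,"travel": [0.85,-1.3,-0.8],"twist": 0},
    {"claw": 0.1,"travel": [1.3,-1.95,-1.2],"twist": 0},
    {"claw": 0.1,"travel": [1.75,-2.62,-1.62],"twist": 0},
    {"claw": 0.1,"travel": [1.75,-2.62,-1.62],"twist": 0},
    {"claw": 0.1,"travel": [1.75,-2.62,-1.62],"twist": 0},
    {"claw": 0.1,"travel": [1.75,-2.62,-1.62],"twist": 0},
    {"claw": 0.1,"travel": [1.75,-2.62,-1.62],"twist": 0},
  ],
)

```text
time: 21.8
ee_pos: [0.5876, -0.0201, 0.2456]
orientation: [0.578, 0.722, 0.26, 0.278]
contact_force: [-0.4, 0.3, -4.0]
width: 0.0457
grip_force: 49.9
```

```bash
python3 nxt.py; python3 - <<'E'
from h import *
a=snapshot("side");b=snapshot("scene")
f=lambda im,x,y:cv2.resize(im[y:y+150,x:x+200],(400,300),interpolation=cv2.INTER_CUBIC)
cv2.imwrite("pics/fin.png",cv2.convertScaleAbs(np.hstack([f(a,150,110),f(b,180,130)]),alpha=1.5,beta=15))
E
```

```text
t 21.8 q [ 0.42  0.32 -0.48  2.25  2.72  0.2  -2.46] 
p [ 0.5876 -0.0201  0.2456] toolz [ 0.702  0.054 -0.71 ] tooly [0.69  0.196 0.697]
sens tilt 0.775 az of -z 8.3 y [-0.211  0.975 -0.066] az y 102.2
score [-0.002 -0.008  0.153  0.076  0.066  0.775]
0.15 [ 0.5895 -0.0116  0.2445] [ 0.04  0.17 -0.02] [ 0.37  0.32 -0.46  2.26  2.69  0.21 -2.46] [-0.    -0.     0.15   0.076  0.066  0.775]
0.165 [ 0.5799 -0.0137  0.2558] [-0.16  0.13  0.2 ] [ 0.39  0.28 -0.47  2.27  2.7   0.18 -2.46] [-0.    -0.     0.165  0.076  0.066  0.775]
0.175 [ 0.5735 -0.0151  0.2634] [-0.28  0.1   0.36] [ 0.41  0.26 -0.48  2.27  2.7   0.16 -2.47] [-0.    -0.     0.175  0.076  0.066  0.775]
```

View pics/fin.png

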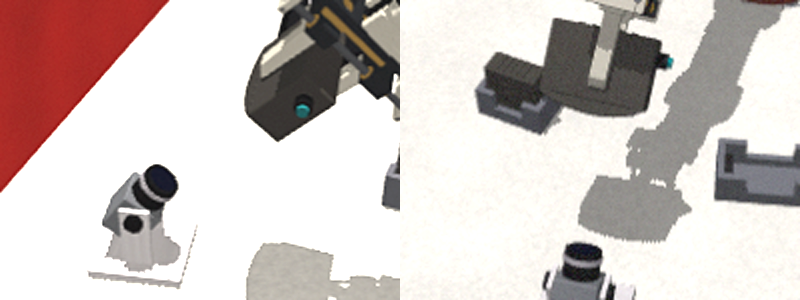

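>>> jog_arm(
  deltas=[
    {"claw": 0.1,"travel": [0.04,0.16,0],"twist": 0},
    {"claw": 0.1,"travel": [0.04,0.16,0],"twist": 0},
    {"claw": 0.1,"travel": [0.04,0.16,0],"twist": 0},
    {"claw": 0.1,"travel": [0.04,0.16,0],"twist": 0},
    {"claw": 0.1,"travel": [0.04,0.16,0],"twist": 0},
  ],
)

```text
time: 22.4
ee_pos: [0.5885, -0.004, 0.2482]
orientation: [0.573, 0.725, 0.262, 0.278]
contact_force: [0.5, -0.3, -3.6]
width: 0.0458
grip_force: 49.9
```

```bash
python3 - <<'E'
from h import *
# connector check at the earlier picture's pose (TCP .5876,-.0201,.2456)
from scipy.spatial.transform import Rotation as Ro
R=Ro.from_quat([.578,.722,.26,.278]).as_matrix();S=R@REL;c=np.array([.5876,-.0201,.2456])-.015*R[:,2]
print("exp",(c+.076*S[:,1]+.0255*S[:,2]).round(3),"seen",tri(ray("side",(301,163.5)),ray("scene",(314,161))))
from plan import score
s,R,S=sens();print(score(s["ee_pos"],R).round(3),s["qvel"].round(3),s["grip_force"],"centre z",s["ee_pos"][2]-.015*R[2,2])
E
```

```text
exp [0.543 0.051 0.269] seen (array([0.54502809, 0.04071713, 0.26883017]), [np.float64(5.2336927637094826e-08), np.float64(5.233692778796994e-08)])
t 22.4 q [ 0.36  0.32 -0.45  2.25  2.69  0.2  -2.45] 
p [ 0.5885 -0.004   0.2482] toolz [ 0.704  0.06  -0.708] tooly [0.685 0.206 0.699]
sens tilt 0.778 az of -z 8.8 y [-0.222  0.973 -0.069] az y 102.9
[0.003 0.008 0.152 0.075 0.07  0.778] [ 0.004  0.003 -0.003  0.    -0.     0.003 -0.002] 49.93523418903351 centre z 0.2588516985400553
```

```bash
python3 -c "
from station import *;print(close_job())"
```

```text
the job is handed in; nothing more can be done
None
```

I handed the job in at 22.4 s: the wider sensor is gripped at 50 N and still, its window about 15 cm before the lens and centred within about 1 cm. By my own measurements (no verdict came back), facing and level are each within about 0.08 rad, resting on a lens tilt good to about 0.05 rad.

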